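Gauging handed-in battery packs for swelling

ROBOT

A 6-joint arm with a two-finger parallel gripper is mounted at the origin on the work surface. World frame = base frame: x ahead of the robot, y to its left, z up, the work surface at z = 0. Lengths are in mm, angles in rad, forces in N, time in s.
With the tool pointing down it reaches from about 275 to 1000 mm from the base axis. Payload 8.4 kg.
Tool frame: the origin (TCP) lies between the finger pads; the fingertips stand 25 mm ahead of it and the grasp point (between the pads) lies 6 mm ahead of it; z points along the fingers, y is the line along which they close (so a half turn about z gives the same grasp; the last joint's range is limited). The gripper opens to 85 mm and grips with 20 to 120 N. Pads are 22 mm wide; open, the fingers measure 114 mm over their backs; the gripper's body (76 mm by 85 mm) begins 54 mm behind the grasp point. The pads swing forward as they close: fully open they stand 13 mm farther back than shut.
Start: joints at [-1.19, 0.353, 1.633, -0, 1.155, -0.002], TCP at [233.448, -579.767, 256.281] pointing down, gripper open.
Joint ranges: [-2.63, 2.63], [-0.92, 2.1], [0.06, 2.66], [-1.3, 4.44], [0, 2.69], [-3.02, 3.02]. Speed limits (rad/s): [2.22, 2.22, 2.79, 3.14, 3.14, 3.14].

INTERFACE

Orientations are given as [roll, pitch, yaw] about the fixed x, y, z axes, in that order (R = Rz(yaw) Ry(pitch) Rx(roll)).
In Python, from rig import r, eyes, workorder gives the robot as it stands. The module is installed in compiled form; this text tells all that it offers.
- The arm moves only by the tool step_arm, never from a script. Its argument "moves" is a list of rows, each an object of numbers: "tx", "ty", "tz": the shift along the tool's x, y, z scaled (see below); "ax", "ay", "az": the turn, a rotation vector about the tool's x, y, z scaled (see below). In form: [{"tx": .., "ty": .., "tz": .., "ax": .., "ay": .., "az": ..}, ...]. A call has 1 to 5 rows; each row shifts and turns the commanded pose from where the row before left it, along the tool's axes as they then stand; what a row does not reach is not made up. The controller multiplies each number of a shift by 25 mm and each number of a turn by 90 degrees. A row lasts 1/8 s, in which the tool goes at most 62.5 mm and 10.7 degrees, less where a joint would pass 70% of its speed; a pose out of reach is approached as far as the arm can. A call with a number of a shift or a turn outside -1 to 1 is refused whole. A call with a gripper value outside its range is refused whole. "gripper" is the opening, from 0 (shut) to 1 (fully open), set as the call begins (left out, the last holds). The fingers move at their own pace and stop on an object; "newtons" is the grip in N (left out, the last holds). Time passes only in rows, so rows that do not move let the fingers close. It gives the time, the measured TCP pose, the force, the opening and the grip force at its end, in the units of the state.
- r.sense(): the state, without advancing time (a new reading comes with each control period).
- eyes.grab_frame(name): name is "side" or "top" or "wrist"; returns (picture, depth): 400x640x3 uint8, red, green, blue; 400x640 float32, mm along the optical axis (not along the pixel's ray), 0 where there is no reading.
- eyes.camera_info(name): a dict with "intrinsics" (3x3 intrinsics, pixels), "cam_to_world" (4x4, takes a point from camera to world coordinates). Camera axes: x right, y up, looking along -z (the intrinsics and any distortion apply to the point x, -y, -z); pixel columns grow to the right and rows downward; lengths in mm; the calibration is good to about 2 mm. A picture is of the moment at which its call begins: read the wrist's pose just before it. camera_info takes no time and is no camera call; for the wrist camera it gives the pose at the moment of the call.
- workorder.sign_off(): hands the job in; it is judged then, once.
The state is a dict: "clock": time; "qpos": joint angles; "qvel": joint speeds; "joint_efforts": joint torques, N m; "eef_pos": TCP position; "tcp_rot": TCP orientation; "contact_force": force on the tool from outside, world axes, zero at the start; "wrist_torque": the same for the moment, N m; "opening": opening from 0.0 (shut) to 1.0 (fully open); "grasp_force": force on a finger pad.
Only numpy, scipy, OpenCV 4.12 (cv2) and the standard library are available. Lean on these libraries where they do the work, as an engineer would, in place of code of your own. Each camera call takes 0.05 s, during which the arm holds its last target. There are 200 camera calls.

TASK

Check the rechargeable packs in the revolving caddy for swelling. One after another, starting with the one at the opening in its cover (if that pocket is filled) and then in the order in which clicking the turntable round clockwise brings them there, lay each pack lengthwise between the jaws of the slide gauge, let go of it, slide the jaw up gently until both jaws bear on its ends, and read its length. Lay sound packs (80 mm long) flat on the floor of the steel catch tray and swollen ones (88 mm) on the floor of the black scrap bin, not on top of one another, and leave the calculator, the adapter plug and the ashtray alone.

Things in the scene. Friction and masses are not known exactly. Their poses are not given: they have to be found in the camera images.
- caddy: Revolving battery caddy, fixed: round grey base 324 mm across under a clear acrylic dust cover, closed all round (flat top plate 74 to 79 mm above the counter) but for one cut-out, a 90-degree sector open at top and side, towards the caddy's own -x axis. Origin: centre of the underside, on the turning axis; z up. Only the pocket standing in the cut-out can be reached.
- turntable (a joint): Angle of the caddy's turntable (rad), 0 at the start; grows as it is turned clockwise seen from above, to 5.24 (end stop); it also turns back. It clicks home every 60 degrees (1.047; up to 0.5 N m; let go near a click it pulls itself in). At 0 pack_1's pocket stands in the cut-out, after one click pack_2's, two clicks pack_3's, three pack_4's. A pocket may be empty.
- knob_grip (a point): Grip point of the turntable's knob: a black bar 64 mm long (along this point's x), 16 mm wide, 34 mm high, top 124 mm above the counter, in the middle of the caddy above the cover; it turns with the turntable. The point is on the axis, 14 mm below the bar's top. At joint value 0 the bar points along the caddy's x axis.
- caddy_opening (a point): Centre of the pocket floor in the cover's cut-out, 28 mm above the counter (axes as the caddy's). The turntable has six pockets, centres 98 mm from the axis every 60 degrees, parted by radial ribs 6 mm high and 4 mm thick; packs lie flat in them, their length pointing at the axis.
- gauge: Bench slide gauge (a big caliper), fixed: grey cast base 290 x 90 mm with a flat steel bed 56 mm wide, its surface 22 mm above the counter. The fixed jaw (anvil) stands at its +x end, the sliding jaw rides the bed along x from the -x end. Origin on the counter, on the bed's centre line, 80 mm to the -x side of the anvil's measuring face; z up.
- anvil: Hardened face of the gauge's fixed jaw, 44 mm wide, 26 to 54 mm above the counter; its plane is at x = +80 mm in the gauge's frame. The body's frame is the same as the gauge's.
- jaw_face: Hardened face of the gauge's sliding jaw, 44 mm wide and 26 to 54 mm above the counter, looking at the anvil. The body's frame coincides with the gauge's frame when the jaws are shut and moves along the gauge's -x as they open.
- slide (a joint): Opening of the gauge: gap between the two jaw faces (m), 0 shut to 0.130 fully open. The slide has about 3 N of friction and stays where it is left.
- slide_post (a point): Grip point of the sliding jaw's thumb post, an upright dark steel block 16 mm (along the gauge's x) by 26 mm (across), top 86 mm above the counter; the point is 16 mm below its top and 72 mm to the -x side of the sliding jaw's face. The carriage under the post is 40 mm high; the jaw, 58 mm high, begins 49 mm to the +x side of the point.
- gauge_seat (a point): Point on the bed surface (22 mm above the counter), on its centre line, 54 mm from the anvil's face: the middle of a pack set down well clear of the anvil. Axes as the gauge's.
- tray: Steel catch tray, fixed, 250 (x) x 180 (y) x 30 mm, walls and floor 3 mm, at the foot of a clear acrylic chute. The chute's mouth hangs over the tray's +x end wall, beginning 115 mm from the tray's centre and 50 mm above the counter, and rises away from there to a low shelf. Origin: centre of the underside. For sound packs.
- tray_floor (a point): Centre of the catch tray's inner floor, 3 mm above the counter (inside 244 x 174 mm), axes as the tray's.
- bin: Black plastic scrap bin, fixed, open on top, 230 (x) x 180 (y) x 45 mm, walls and floor 4 mm. Origin: centre of the underside. For swollen packs.
- bin_floor (a point): Centre of the scrap bin's inner floor, 4 mm above the counter (inside 222 x 172 mm), axes as the bin's.
- calculator: Silver pocket calculator lying face up, 145 x 78 x 22 mm; origin centre of underside. To be left alone.
- adapter: Red plastic adapter plug, 62 x 46 x 40 mm; origin centre of underside. To be left alone.
- ashtray: Small round mustard-glazed ceramic ashtray, 110 mm across, 31 mm high; origin centre of underside. To be left alone.
- pack_1: Rechargeable pack 1 of up to 4 (may be absent): five cells in a dark ribbed sleeve with white end caps, 42 mm wide (y), 30 mm high (z), about 150 g. Its length, along x, is 80 mm if sound, 88 mm if swollen; the packs look alike, so gauge it. Origin: its centre. It starts in the pocket that is in the cut-out after 0 clicks of the turntable.
- pack_2: Rechargeable pack 2 of up to 4 (may be absent): five cells in a dark ribbed sleeve with white end caps, 42 mm wide (y), 30 mm high (z), about 150 g. Its length, along x, is 80 mm if sound, 88 mm if swollen; the packs look alike, so gauge it. Origin: its centre. It starts in the pocket that is in the cut-out after 1 click of the turntable.
- pack_3: Rechargeable pack 3 of up to 4 (may be absent): five cells in a dark ribbed sleeve with white end caps, 42 mm wide (y), 30 mm high (z), about 150 g. Its length, along x, is 80 mm if sound, 88 mm if swollen; the packs look alike, so gauge it. Origin: its centre. It starts in the pocket that is in the cut-out after 2 clicks of the turntable.
- pack_4: Rechargeable pack 4 of up to 4 (may be absent): five cells in a dark ribbed sleeve with white end caps, 42 mm wide (y), 30 mm high (z), about 150 g. Its length, along x, is 80 mm if sound, 88 mm if swollen; the packs look alike, so gauge it. Origin: its centre. It starts in the pocket that is in the cut-out after 3 clicks of the turntable.
Not all that is in view belongs to the job. What is shaped like the pack_1 but turquoise or yellow is not meant.

How it is judged (in metres and radians):
On the way, in this order (a step that is already met when the one before it is completed fails the run):
1. pack 1 is gauged: it lies lengthwise between the jaws, let go by the robot, and both jaw faces bear on it (contact force between each of jaw_face, anvil and pack_1 above 1 N and contact force between the fingers and pack_1 below 0.5 N and angle between the x axis of pack_1 and the x axis of gauge, either way round below 0.12 rad), for 0.2 s.
2. pack 2 is gauged: it lies lengthwise between the jaws, let go by the robot, and both jaw faces bear on it (contact force between each of jaw_face, anvil and pack_2 above 1 N and contact force between the fingers and pack_2 below 0.5 N and angle between the x axis of pack_2 and the x axis of gauge, either way round below 0.12 rad), for 0.2 s.
3. pack 3 is gauged: it lies lengthwise between the jaws, let go by the robot, and both jaw faces bear on it (contact force between each of jaw_face, anvil and pack_3 above 1 N and contact force between the fingers and pack_3 below 0.5 N and angle between the x axis of pack_3 and the x axis of gauge, either way round below 0.12 rad), for 0.2 s.
4. pack 4 is gauged: it lies lengthwise between the jaws, let go by the robot, and both jaw faces bear on it (contact force between each of jaw_face, anvil and pack_4 above 1 N and contact force between the fingers and pack_4 below 0.5 N and angle between the x axis of pack_4 and the x axis of gauge, either way round below 0.12 rad), for 0.2 s.
At the end, for the whole second after the job is handed in: Every pack present was gauged, in caddy order; the sound (80 mm) ones lie released and at rest in the steel catch tray, the swollen (88 mm) ones in the black scrap bin, each pack's centre over the floor (at least about 1 cm inside the walls) and not higher than 36 mm above it (none stacked) (x of pack_1 in the frame of tray_floor between -0.115 and 0.115 m and y of pack_1 in the frame of tray_floor between -0.08 and 0.08 m and z of each of pack_1, pack_3 in the frame of tray_floor below 0.036 m and linear speed of each of pack_1, pack_2, pack_3, pack_4 below 0.02 m/s and x of pack_2 in the frame of bin_floor between -0.105 and 0.105 m and y of pack_2 in the frame of bin_floor between -0.08 and 0.08 m and z of each of pack_2, pack_4 in the frame of bin_floor below 0.036 m and x of pack_3 in the frame of tray_floor between -0.115 and 0.115 m and y of pack_3 in the frame of tray_floor between -0.08 and 0.08 m and x of pack_4 in the frame of bin_floor between -0.105 and 0.105 m and y of pack_4 in the frame of bin_floor between -0.08 and 0.08 m); the robot touches nothing.
It fails at once if the calculator is shifted by more than 4 cm (distance of calculator from where it was at the start of the episode above 0.04 m).
It fails at once if the adapter is shifted by more than 4 cm (distance of adapter from where it was at the start of the episode above 0.04 m).
It fails at once if the ashtray is shifted by more than 4 cm (distance of ashtray from where it was at the start of the episode above 0.04 m).
It fails at once if a pack is crushed between the jaws (over 60 N) (contact force between jaw_face and pack_1 above 60 N or contact force between jaw_face and pack_2 above 60 N or contact force between jaw_face and pack_3 above 60 N or contact force between jaw_face and pack_4 above 60 N).
Of pack_1, pack_2, pack_3, pack_4 only 2 to 3 are there at a start; the rules pass over those that are not, and their reading is None.
At some moment in a run one of pack_1, pack_2, pack_3, pack_4 may be knocked a few centimetres aside while the robot is not near it.
Once in a run the grip may slacken for a moment while it holds something.
It also fails if it takes over 210 s, if anything falls off the work surface, if the arm or the gripper's body presses on something with over 40 N, if the wrist force passes 120 N, or if a joint passes its speed limit or range.

## Working session

There is one attempt and no reset: what is moved stays moved. The work goes in short steps, Python scripts to look and compute and a tool call to move; the robot and the scene stay as the last step left them, time stands still between calls to the robot, and variables do not carry over. Pictures are saved under pics/ and viewed, at most 14 in all, crops included, and the job is handed in when it is done.

Besides the shell and the picture viewer there is one more tool, called after ">>>" by a JSON object that holds its "fn" and its "kwargs", one argument or row to a line. step_arm: Moves the arm, as the interface text tells. Its arguments: {"type":"object","properties":{"moves":{"type":"array","items":{"type":"object","properties":{"tx":{"type":"number"},"ty":{"type":"number"},"tz":{"type":"number"},"ax":{"type":"number"},"ay":{"type":"number"},"az":{"type":"number"}}}},"gripper":{"type":"number"},"newtons":{"type":"number"}},"required":["moves"]}

```bash
mkdir -p pics; python3 - <<'E'
from rig import r, eyes
import cv2
print(r.sense())
for n in ("top","side"):
    p,d=eyes.grab_frame(n); cv2.imwrite(f"pics/{n}0.png",p[:,:,::-1])
    c=eyes.camera_info(n); print(n,c["intrinsics"],c["cam_to_world"],{k for k in c}, (d==0).mean())
E
```

```text
{'clock': 0.0, 'qpos': array([-1.19037414e+00,  3.53669508e-01,  1.63413922e+00,  5.14989070e-06,
        1.15521688e+00, -2.35049710e-03]), 'qvel': array([-1.27973732e-03, -9.96566213e-04, -7.84271477e-04, -1.97080819e-05,
       -1.22635262e-04, -1.39967182e-03]), 'joint_efforts': array([ 4.73514185e-03, -6.05242753e+01, -3.42069554e+01,  3.51861845e-04,
        9.23455838e-03,  1.18655763e-05]), 'eef_pos': array([ 233.29650542, -579.33994448,  255.54614728]), 'tcp_rot': array([-3.14015971e+00, -8.07671883e-06,  3.82770592e-01]), 'contact_force': array([ 1.2101819 , -0.31361709,  1.02000431]), 'wrist_torque': array([-0.00069603,  0.0286358 ,  0.04084904]), 'grasp_force': 0.0, 'opening': 0.9993727658960698}
top [[517.94539589   0.         319.94494912]
 [  0.         517.94539589 194.32840369]
 [  0.           0.           1.        ]] [[-6.69016097e-03  9.89990383e-01 -1.40976181e-01  2.60096427e+02]
 [-9.99937789e-01 -5.36477978e-03  9.77941355e-03 -1.11730312e+02]
 [ 8.92521920e-03  1.41032837e-01  9.89964686e-01  1.65811824e+03]
 [ 0.00000000e+00  0.00000000e+00  0.00000000e+00  1.00000000e+00]] {'intrinsics', 'cam_to_world'} 0.00428515625
side [[443.30075147   0.         323.75934862]
 [  0.         443.30075147 206.24646018]
 [  0.           0.           1.        ]] [[-9.98793944e-01  2.75152112e-02 -4.06641165e-02  4.53085665e+02]
 [-4.87444818e-02 -6.54968149e-01  7.54082687e-01  1.01091645e+03]
 [-5.88495677e-03  7.55155373e-01  6.55519436e-01  1.05122248e+03]
 [ 0.00000000e+00  0.00000000e+00  0.00000000e+00  1.00000000e+00]] {'intrinsics', 'cam_to_world'} 0.00383203125
```

View pics/top0.png

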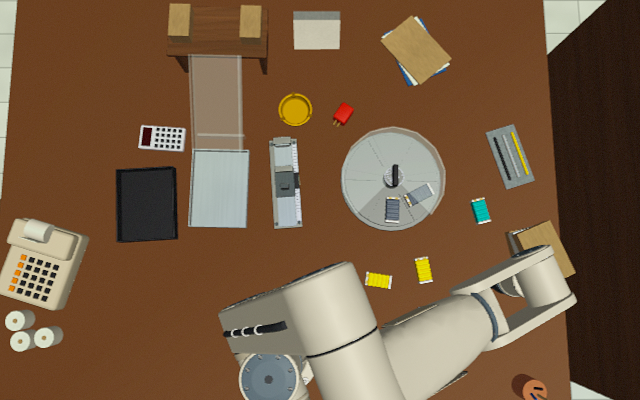

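View pics/side0.png

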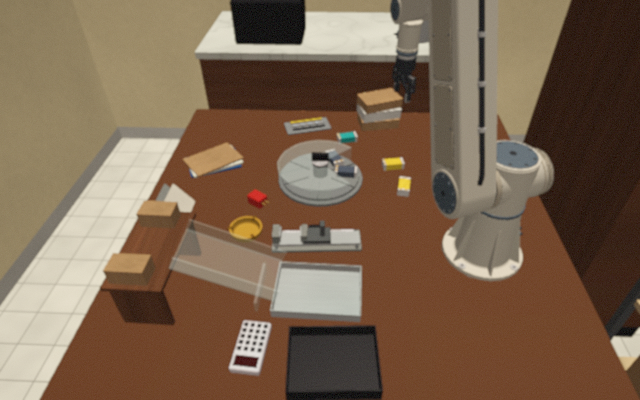

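```bash
python3 - <<'E'
import cv2
p=cv2.imread("pics/top0.png"); cv2.imwrite("pics/c1.png",cv2.resize(p[120:240,250:460],None,fx=3.8,fy=3.8,interpolation=cv2.INTER_CUBIC))
E
```

```text
(no output)
```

View pics/c1.png

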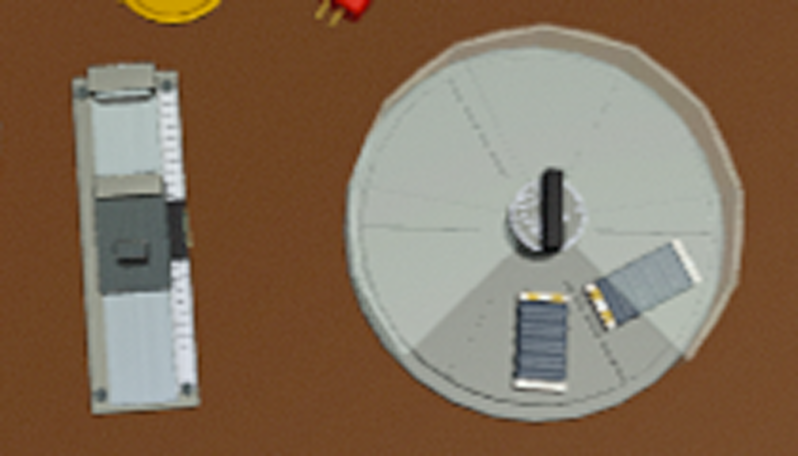

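```bash
cat > h.py <<'E'
import numpy as np, cv2
from rig import r, eyes
def ray(name,uv,z):
    c=eyes.camera_info(name);K=c["intrinsics"];T=c["cam_to_world"]
    uv=np.atleast_2d(uv).astype(float)
    d=np.c_[(uv[:,0]-K[0,2])/K[0,0],-(uv[:,1]-K[1,2])/K[1,1],-np.ones(len(uv))]@T[:3,:3].T
    return (T[:3,3]+d*((z-T[2,3])/d[:,2])[:,None])[:,:2]
def rect(name,mask,z):
    m=max(cv2.findContours(mask.astype(np.uint8),0,1)[0],key=cv2.contourArea)
    w=ray(name,m.reshape(-1,2),z).astype(np.float32)
    return cv2.minAreaRect(w)
def roi(shape,x0,y0,x1,y1):
    m=np.zeros(shape,bool);m[y0:y1,x0:x1]=1;return m
def cloud(name,d):
    c=eyes.camera_info(name);K=c["intrinsics"];T=c["cam_to_world"]
    v,u=np.mgrid[:d.shape[0],:d.shape[1]]
    P=np.stack([(u-K[0,2])/K[0,0]*d,-(v-K[1,2])/K[1,1]*d,-d],-1)
    return P@T[:3,:3].T+T[:3,3]
E
python3 - <<'E'
from h import *
p,d=eyes.grab_frame("top"); h=cv2.cvtColor(p,cv2.COLOR_RGB2HSV); P=cloud("top",d)
s=p.shape[:2]
print("tray",rect("top",(h[...,1]<60)&(h[...,2]>110)&roi(s,180,152,252,232),30))
print("bin",rect("top",(h[...,2]<60)&roi(s,110,160,182,248),45))
print("gauge",rect("top",(h[...,1]<70)&roi(s,265,130,306,232),12))
# knob top
k=(P[...,2]>112)&(P[...,2]<135)&roi(s,370,150,420,200); print("knob",k.sum(),rect("top",k,124))
k=(h[...,2]<60)&roi(s,370,155,412,190); print("knobdark",rect("top",k,124))
# caddy base: grey region fitted lower half
m=((h[...,1]<70)&roi(s,330,120,450,235)).astype(np.uint8)
c=max(cv2.findContours(m,0,1)[0],key=cv2.contourArea).reshape(-1,2); c=c[(c[:,1]>190)]
w=ray("top",c,20); A=np.c_[2*w,np.ones(len(w))]; q=np.linalg.lstsq(A,(w**2).sum(1),rcond=None)[0]
print("caddy",q[:2],np.sqrt(q[2]+q[0]**2+q[1]**2))
pk=(h[...,2]<110)&(h[...,0]>90)&(h[...,0]<130)
print("pack1",rect("top",pk&roi(s,380,190,404,230),58))
# post/jaw heights along gauge
for u in (285,286):
  print([(v,*P[v,u].round(0).astype(int)) for v in range(134,230,3)])
E
```

```text
tray ((511.821044921875, 194.00851440429688), (183.96286010742188, 242.15676879882812), 88.44905853271484)
bin ((463.5166015625, 416.0799255371094), (231.70973205566406, 188.83761596679688), 3.231358051300049)
gauge ((537.3253173828125, -15.563217163085938), (297.840576171875, 90.75942993164062), 3.7644240856170654)
knob 118 ((536.26806640625, -351.8199157714844), (15.113479614257812, 61.45965576171875), 88.4130859375)
knobdark ((531.8903198242188, -351.6475524902344), (29.858617782592773, 71.23949432373047), 68.70802307128906)
caddy [ 546.91920332 -357.79601876] 168.47243201759926
pack1 ((442.19537353515625, -343.8349609375), (24.919580459594727, 61.267520904541016), 85.43273162841797)
[(134, np.int64(698), np.int64(-14), np.int64(-3)), (137, np.int64(674), np.int64(-18), np.int64(52)), (140, np.int64(662), np.int64(-18), np.int64(58)), (143, np.int64(652), np.int64(-18), np.int64(59)), (146, np.int64(650), np.int64(-16), np.int64(27)), (149, np.int64(643), np.int64(-16), np.int64(18)), (152, np.int64(633), np.int64(-16), np.int64(17)), (155, np.int64(622), np.int64(-16), np.int64(2
[... 2159 characters left out ...]
64(506), np.int64(-23), np.int64(75)), (191, np.int64(502), np.int64(-21), np.int64(39)), (194, np.int64(493), np.int64(-20), np.int64(37)), (197, np.int64(485), np.int64(-20), np.int64(22)), (200, np.int64(475), np.int64(-20), np.int64(24)), (203, np.int64(465), np.int64(-20), np.int64(27)), (206, np.int64(457), np.int64(-19), np.int64(17)), (209, np.int64(447), np.int64(-20), np.int64(21)), (212, np.int64(437), np.int64(-20), np.int64(18)), (215, np.int64(428), np.int64(-20), np.int64(20)), (218, np.int64(419), np.int64(-19), np.int64(10)), (221, np.int64(409), np.int64(-20), np.int64(16)), (224, np.int64(399), np.int64(-20), np.int64(22)), (227, np.int64(390), np.int64(-19), np.int64(8))]
```

>>> {"fn": "step_arm", "kwargs": {
  "moves": [
    {"az":0.08},
    {"az":0.08},
    {"az":0.083},
    {"tx":0.8,"ty":-0.8},
    {"tx":0.8,"ty":-0.8}
  ],
  "gripper": 0.75
}}

```text
schema error: expected keys tx, ty, tz, ax, ay, az
```

>>> {"fn": "step_arm", "kwargs": {
  "moves": [
    {"tx":0.8,"ty":-0.9},
    {"tx":0.8,"ty":-0.9},
    {"tx":0.8,"ty":-0.9},
    {"tx":0.8,"ty":-0.9},
    {"tx":0.8,"ty":-0.9}
  ]
}}

```text
schema error: expected keys tx, ty, tz, ax, ay, az
```

>>> {"fn": "step_arm", "kwargs": {
  "moves": [
    {"tx":0.8,"ty":-1},
    {"tx":0.8,"ty":-1},
    {"ty":-0.3},
    {},
    {}
  ]
}}

```text
schema error: expected keys tx, ty, tz, ax, ay, az
```

```bash
python3 - <<'E'
from h import *
s=r.sense(); print(s['eef_pos'],s['tcp_rot'],s['clock'])
p,d=eyes.grab_frame("wrist"); cv2.imwrite("pics/w1.png",p[:,:,::-1]); np.save("w1.npy",d)
c=eyes.camera_info("wrist"); print(c['intrinsics'],c['cam_to_world'])
E
```

```text
[ 233.3317109  -579.4662581   255.74126749] [-3.14054851e+00 -4.75019021e-05  3.82787692e-01] 0.15
[[334.54713901   0.         316.91730073]
 [  0.         334.54713901 195.91881683]
 [  0.           0.           1.        ]] [[ 3.72941167e-01  8.90468951e-01  2.60729615e-01  2.99393371e+02]
 [-9.27854346e-01  3.58245507e-01  1.03665177e-01 -5.52128867e+02]
 [-1.09459143e-03 -2.80580119e-01  9.59829984e-01  3.73457696e+02]
 [ 0.00000000e+00  0.00000000e+00  0.00000000e+00  1.00000000e+00]]
```

View pics/w1.png

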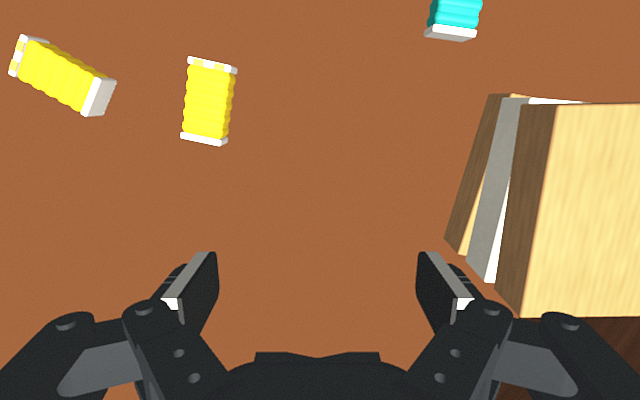

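>>> {"fn": "step_arm", "kwargs": {
  "moves": [
    {"tx":0,"ty":0,"tz":0,"ax":0,"ay":0,"az":0.08},
    {"tx":0,"ty":0,"tz":0,"ax":0,"ay":0,"az":0.08},
    {"tx":0,"ty":0,"tz":0,"ax":0,"ay":0,"az":0.083},
    {"tx":0.8,"ty":-0.8,"tz":0,"ax":0,"ay":0,"az":0},
    {"tx":0.8,"ty":-0.8,"tz":0,"ax":0,"ay":0,"az":0}
  ],
  "gripper": 0.75
}}

```text
clock: 0.82
eef_pos: [273.6, -539.3, 256.0]
tcp_rot: [-3.141, 0.0, 0.0]
contact_force: [0.5, 0.0, 0.1]
opening: 0.748
grasp_force: 0.0
```

>>> {"fn": "step_arm", "kwargs": {
  "moves": [
    {"tx":0.8,"ty":-0.9,"tz":0,"ax":0,"ay":0,"az":0},
    {"tx":0.8,"ty":-0.9,"tz":0,"ax":0,"ay":0,"az":0},
    {"tx":0.8,"ty":-0.9,"tz":0,"ax":0,"ay":0,"az":0},
    {"tx":0.8,"ty":-0.9,"tz":0,"ax":0,"ay":0,"az":0},
    {"tx":0.8,"ty":-0.9,"tz":0,"ax":0,"ay":0,"az":0}
  ]
}}

```text
clock: 1.45
eef_pos: [373.8, -426.3, 256.2]
tcp_rot: [-3.141, 0.0, 0.001]
contact_force: [0.5, -0.2, -0.1]
opening: 0.749
grasp_force: 0.0
```

>>> {"fn": "step_arm", "kwargs": {
  "moves": [
    {"tx":0.8,"ty":-1,"tz":0,"ax":0,"ay":0,"az":0},
    {"tx":0.8,"ty":-1,"tz":0,"ax":0,"ay":0,"az":0},
    {"tx":0,"ty":-0.9,"tz":0,"ax":0,"ay":0,"az":0},
    {"tx":0,"ty":0,"tz":0,"ax":0,"ay":0,"az":0},
    {"tx":0,"ty":0,"tz":0,"ax":0,"ay":0,"az":0}
  ]
}}

```text
clock: 2.08
eef_pos: [412.8, -355.0, 256.4]
tcp_rot: [3.141, -0.0, 0.001]
contact_force: [0.2, -1.2, 0.3]
opening: 0.751
grasp_force: 0.0
```

```bash
python3 - <<'E'
from h import *
s=r.sense(); print(s['eef_pos'],s['tcp_rot'],s['clock'])
p,d=eyes.grab_frame("wrist"); cv2.imwrite("pics/w2.png",p[:,:,::-1]); np.save("w2.npy",d)
E
```

```text
[ 412.76583341 -354.9702802   256.43127086] [ 3.14105273e+00 -3.22373848e-05  1.07163696e-03] 2.075
```

View pics/w2.png

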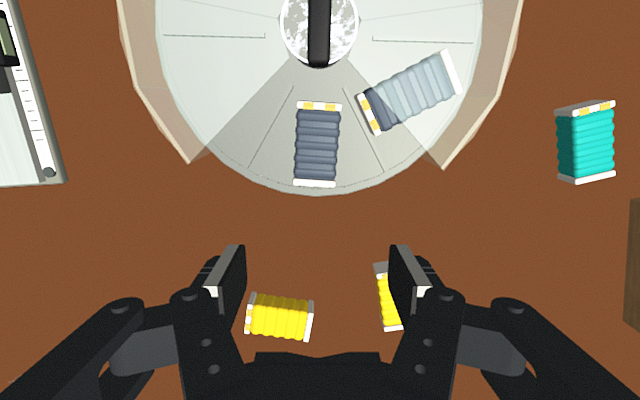

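```bash
python3 - <<'E'
from h import *
for n,q in dict(p1=[[298,102],[341,103],[335,186],[294,185]],p2=[[357,96],[445,50],[463,92],[376,136]]).items():
    w=ray("wrist",q,58); print(n,w.round(0).tolist(),w.mean(0), [np.linalg.norm(w[i]-w[i-1]).round(0) for i in range(4)])
w=ray("wrist",[[307,67],[330,67]],124); print("knob end",w)
w=ray("wrist",[[187,163],[443,169]],76); print("cutout edges",w)
E
```

```text
p1 [[481.0, -337.0], [480.0, -376.0], [402.0, -372.0], [403.0, -332.0]] [ 441.13850734 -354.36130078] [np.float64(78.0), np.float64(39.0), np.float64(78.0), np.float64(40.0)]
p2 [[486.0, -391.0], [524.0, -466.0], [489.0, -486.0], [450.0, -410.0]] [ 487.31484702 -438.16002119] [np.float64(41.0), np.float64(85.0), np.float64(40.0), np.float64(86.0)]
knob end [[ 504.8578718  -347.39861373]
 [ 504.85747867 -363.49620495]]
cutout edges [[ 427.77913136 -237.14527877]
 [ 422.24328431 -468.70515976]]
```

>>> {"fn": "step_arm", "kwargs": {
  "moves": [
    {"tx":0.2,"ty":-1,"tz":0,"ax":0,"ay":0,"az":0},
    {"tx":0,"ty":-1,"tz":0,"ax":0,"ay":0,"az":0},
    {"tx":0,"ty":-1,"tz":0,"ax":0,"ay":0,"az":0},
    {"tx":0,"ty":-1,"tz":0,"ax":0,"ay":0,"az":0},
    {"tx":0,"ty":-1,"tz":0,"ax":0,"ay":0,"az":0}
  ]
}}

```text
clock: 2.75
eef_pos: [417.8, -229.7, 256.4]
tcp_rot: [3.141, -0.0, -0.0]
contact_force: [-0.3, -0.6, 0.5]
opening: 0.75
grasp_force: 0.0
```

>>> {"fn": "step_arm", "kwargs": {
  "moves": [
    {"tx":0,"ty":-1,"tz":0,"ax":0,"ay":0,"az":0},
    {"tx":0,"ty":-1,"tz":0,"ax":0,"ay":0,"az":0},
    {"tx":0,"ty":-1,"tz":0,"ax":0,"ay":0,"az":0},
    {"tx":0,"ty":-1,"tz":0,"ax":0,"ay":0,"az":0},
    {"tx":0,"ty":-1,"tz":0,"ax":0,"ay":0,"az":0}
  ]
}}

```text
clock: 3.38
eef_pos: [418.0, -104.6, 256.4]
tcp_rot: [3.141, -0.0, -0.0]
contact_force: [-0.1, -0.1, 0.1]
opening: 0.751
grasp_force: 0.0
```

>>> {"fn": "step_arm", "kwargs": {
  "moves": [
    {"tx":0,"ty":-1,"tz":0,"ax":0,"ay":0,"az":0},
    {"tx":0,"ty":-1,"tz":0,"ax":0,"ay":0,"az":0},
    {"tx":0,"ty":-1,"tz":0,"ax":0,"ay":0,"az":0},
    {"tx":0,"ty":-0.3,"tz":0,"ax":0,"ay":0,"az":0},
    {"tx":0,"ty":0,"tz":0,"ax":0,"ay":0,"az":0}
  ]
}}

```text
clock: 4.0
eef_pos: [418.0, -22.4, 256.3]
tcp_rot: [3.141, -0.0, 0.002]
contact_force: [0.0, -0.2, -0.1]
opening: 0.755
grasp_force: 0.0
```

```bash
python3 - <<'E'
from h import *
s=r.sense(); print(s['eef_pos'],s['tcp_rot'],s['clock'])
p,d=eyes.grab_frame("wrist"); cv2.imwrite("pics/w3.png",p[:,:,::-1]); np.save("w3.npy",d)
E
```

```text
[417.9889937  -22.43446265 256.344796  ] [ 3.14130088e+00 -1.65864448e-04  1.50277121e-03] 4.0
```

View pics/w3.png

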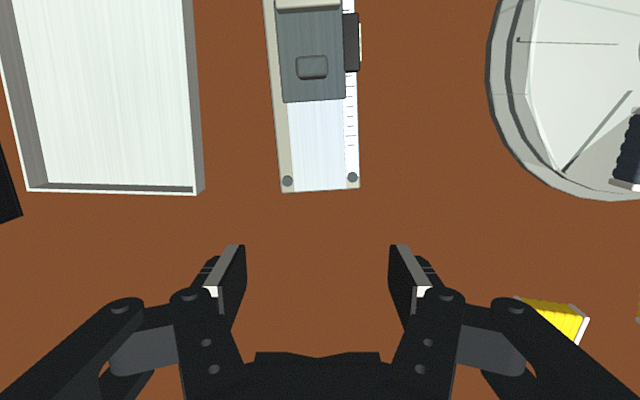

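```bash
python3 - <<'E'
from h import *
w=ray("wrist",[[296,79],[328,79],[327,56],[299,57]],86); print("post",w.round(1).tolist(),w.mean(0))
w=ray("wrist",[[284,103],[289,188],[345,99],[346,187]],22);print("bed",w.round(1).tolist())
w=ray("wrist",[[263,10],[281,192],[360,186]],18);print("base",w.round(1).tolist())
d=np.load("w3.npy");P=cloud("wrist",d)
m=(P[...,2]>78)&(P[...,2]<94)&roi(d.shape,270,40,350,100);q=P[m][:,:2].astype(np.float32);print(m.sum(),cv2.minAreaRect(q))
m=(P[...,2]>10)&(P[...,2]<95)&roi(d.shape,255,0,370,200);q=P[m][:,:2].astype(np.float32);print(m.sum(),cv2.minAreaRect(q))
w=ray("wrist",[[195,194],[27,187]],30);print("tray -x edge",w.round(1).tolist())
E
```

```text
post [[504.1, -4.7], [504.1, -30.8], [521.5, -29.8], [520.7, -7.4]] [512.58270205 -18.17469592]
bed [[484.4, 11.6], [395.2, 8.6], [488.3, -50.1], [396.4, -53.4]]
base [[569.8, 29.7], [389.6, 17.9], [396.5, -69.2]]
665 ((514.4091186523438, -16.89720344543457), (16.059083938598633, 26.016860961914062), 3.604414939880371)
16498 ((486.1676330566406, -19.43289566040039), (193.0746612548828, 91.23262786865234), 3.5568079948425293)
tray -x edge [[390.7, 108.6], [398.3, 286.3]]
```

>>> {"fn": "step_arm", "kwargs": {
  "moves": [
    {"tx":0,"ty":0,"tz":0,"ax":0,"ay":0,"az":-0.04},
    {"tx":0.97,"ty":0,"tz":0,"ax":0,"ay":0,"az":0},
    {"tx":0.97,"ty":0,"tz":0,"ax":0,"ay":0,"az":0},
    {"tx":0.97,"ty":0,"tz":0,"ax":0,"ay":0,"az":0},
    {"tx":0.95,"ty":0,"tz":0,"ax":0,"ay":0,"az":0}
  ],
  "gripper": 0.75
}}

```text
clock: 4.68
eef_pos: [515.1, -17.1, 256.2]
tcp_rot: [3.141, 0.0, 0.063]
contact_force: [0.3, 0.2, 0.3]
opening: 0.751
grasp_force: 0.0
```

>>> {"fn": "step_arm", "kwargs": {
  "moves": [
    {"tx":0,"ty":0,"tz":1,"ax":0,"ay":0,"az":0},
    {"tx":0,"ty":0,"tz":1,"ax":0,"ay":0,"az":0},
    {"tx":0,"ty":0,"tz":1,"ax":0,"ay":0,"az":0},
    {"tx":0,"ty":0,"tz":1,"ax":0,"ay":0,"az":0},
    {"tx":0,"ty":0,"tz":1,"ax":0,"ay":0,"az":0}
  ]
}}

```text
clock: 5.3
eef_pos: [514.3, -17.1, 130.5]
tcp_rot: [3.141, -0.0, 0.063]
contact_force: [1.4, -0.8, -0.4]
opening: 0.751
grasp_force: 0.0
```

>>> {"fn": "step_arm", "kwargs": {
  "moves": [
    {"tx":0,"ty":0,"tz":1,"ax":0,"ay":0,"az":0},
    {"tx":0,"ty":0,"tz":0.8,"ax":0,"ay":0,"az":0},
    {"tx":0,"ty":0,"tz":0.3,"ax":0,"ay":0,"az":0},
    {"tx":0,"ty":0,"tz":0,"ax":0,"ay":0,"az":0},
    {"tx":0,"ty":0,"tz":0,"ax":0,"ay":0,"az":0}
  ]
}}

```text
clock: 5.92
eef_pos: [514.7, -16.2, 79.5]
tcp_rot: [3.141, -0.001, 0.064]
contact_force: [-0.6, 0.8, 0.4]
opening: 0.751
grasp_force: 0.0
```

>>> {"fn": "step_arm", "kwargs": {
  "moves": [
    {"tx":0,"ty":0,"tz":0,"ax":0,"ay":0,"az":0},
    {"tx":0,"ty":0,"tz":0,"ax":0,"ay":0,"az":0},
    {"tx":0,"ty":0,"tz":0,"ax":0,"ay":0,"az":0},
    {"tx":0,"ty":0,"tz":0,"ax":0,"ay":0,"az":0},
    {"tx":0,"ty":0,"tz":0,"ax":0,"ay":0,"az":0}
  ],
  "gripper": 0.1,
  "newtons": 30
}}

```text
clock: 6.55
eef_pos: [515.1, -17.6, 79.7]
tcp_rot: [3.139, -0.002, 0.065]
contact_force: [0.6, -15.5, 6.4]
opening: 0.302
grasp_force: 35.7
```

>>> {"fn": "step_arm", "kwargs": {
  "moves": [
    {"tx":-0.5,"ty":0,"tz":0,"ax":0,"ay":0,"az":0},
    {"tx":-0.6,"ty":0,"tz":0,"ax":0,"ay":0,"az":0},
    {"tx":-0.6,"ty":0,"tz":0,"ax":0,"ay":0,"az":0},
    {"tx":-0.5,"ty":0,"tz":0,"ax":0,"ay":0,"az":0},
    {"tx":0,"ty":0,"tz":0,"ax":0,"ay":0,"az":0}
  ]
}}

```text
clock: 7.18
eef_pos: [459.5, -21.3, 79.7]
tcp_rot: [3.139, -0.001, 0.065]
contact_force: [-1.7, -17.7, 7.1]
opening: 0.296
grasp_force: 36.1
```

>>> {"fn": "step_arm", "kwargs": {
  "moves": [
    {"tx":-0.12,"ty":0,"tz":0,"ax":0,"ay":0,"az":0},
    {"tx":-0.08,"ty":0,"tz":0,"ax":0,"ay":0,"az":0},
    {"tx":0,"ty":0,"tz":0,"ax":0,"ay":0,"az":0}
  ]
}}

```text
clock: 7.55
eef_pos: [456.1, -21.5, 79.7]
tcp_rot: [3.139, -0.004, 0.065]
contact_force: [4.0, -17.2, 3.0]
opening: 0.296
grasp_force: 35.5
```

>>> {"fn": "step_arm", "kwargs": {
  "moves": [
    {"tx":-0.08,"ty":0,"tz":0,"ax":0,"ay":0,"az":0},
    {"tx":0,"ty":0,"tz":0,"ax":0,"ay":0,"az":0}
  ]
}}

```text
clock: 7.8
eef_pos: [454.2, -21.6, 79.7]
tcp_rot: [3.139, -0.004, 0.065]
contact_force: [3.1, -18.7, 0.8]
opening: 0.295
grasp_force: 35.5
```

>>> {"fn": "step_arm", "kwargs": {
  "moves": [
    {"tx":-0.06,"ty":0,"tz":0,"ax":0,"ay":0,"az":0},
    {"tx":0,"ty":0,"tz":0,"ax":0,"ay":0,"az":0}
  ]
}}

```text
clock: 8.05
eef_pos: [452.8, -21.7, 79.7]
tcp_rot: [3.139, -0.004, 0.065]
contact_force: [3.2, -17.5, 0.8]
opening: 0.299
grasp_force: 35.5
```

>>> {"fn": "step_arm", "kwargs": {
  "moves": [
    {"tx":-0.12,"ty":0,"tz":0,"ax":0,"ay":0,"az":0},
    {"tx":0,"ty":0,"tz":0,"ax":0,"ay":0,"az":0}
  ]
}}

```text
clock: 8.3
eef_pos: [449.6, -22.0, 79.7]
tcp_rot: [3.139, -0.004, 0.065]
contact_force: [3.2, -17.4, 2.2]
opening: 0.299
grasp_force: 35.5
```

>>> {"fn": "step_arm", "kwargs": {
  "moves": [
    {"tx":0,"ty":0,"tz":0,"ax":0,"ay":0,"az":0},
    {"tx":0,"ty":0,"tz":0,"ax":0,"ay":0,"az":0},
    {"tx":0,"ty":0,"tz":0,"ax":0,"ay":0,"az":0},
    {"tx":0,"ty":0,"tz":-1,"ax":0,"ay":0,"az":0},
    {"tx":0,"ty":0,"tz":-1,"ax":0,"ay":0,"az":0}
  ],
  "gripper": 0.75
}}

```text
clock: 8.93
eef_pos: [447.3, -19.9, 129.1]
tcp_rot: [-3.141, 0.001, 0.064]
contact_force: [0.7, 0.1, 0.2]
opening: 0.75
grasp_force: 0.0
```

>>> {"fn": "step_arm", "kwargs": {
  "moves": [
    {"tx":-0.3,"ty":0,"tz":-1,"ax":0,"ay":0,"az":0.078},
    {"tx":-0.3,"ty":0,"tz":-1,"ax":0,"ay":0,"az":0},
    {"tx":-0.3,"ty":1,"tz":-1,"ax":0,"ay":0,"az":0},
    {"tx":0,"ty":1,"tz":-1,"ax":0,"ay":0,"az":0},
    {"tx":0,"ty":1,"tz":0,"ax":0,"ay":0,"az":0}
  ]
}}

```text
clock: 9.55
eef_pos: [421.8, -95.3, 230.7]
tcp_rot: [3.141, -0.004, -0.058]
contact_force: [-0.1, 0.8, -0.7]
opening: 0.75
grasp_force: 0.0
```

>>> {"fn": "step_arm", "kwargs": {
  "moves": [
    {"tx":0,"ty":1,"tz":0,"ax":0,"ay":0,"az":0},
    {"tx":0,"ty":1,"tz":0,"ax":0,"ay":0,"az":0},
    {"tx":0,"ty":1,"tz":0,"ax":0,"ay":0,"az":0},
    {"tx":0,"ty":1,"tz":0,"ax":0,"ay":0,"az":0},
    {"tx":0,"ty":1,"tz":0,"ax":0,"ay":0,"az":0}
  ]
}}

```text
clock: 10.18
eef_pos: [413.4, -220.0, 228.7]
tcp_rot: [-3.141, 0.0, -0.058]
contact_force: [-0.3, -0.1, -0.5]
opening: 0.75
grasp_force: 0.0
```

>>> {"fn": "step_arm", "kwargs": {
  "moves": [
    {"tx":0,"ty":1,"tz":0,"ax":0,"ay":0,"az":0},
    {"tx":0,"ty":1,"tz":0,"ax":0,"ay":0,"az":0},
    {"tx":0,"ty":1,"tz":0,"ax":0,"ay":0,"az":0},
    {"tx":0,"ty":1,"tz":0,"ax":0,"ay":0,"az":0},
    {"tx":0,"ty":1,"tz":0,"ax":0,"ay":0,"az":0}
  ]
}}

```text
clock: 10.8
eef_pos: [406.2, -344.7, 228.6]
tcp_rot: [-3.141, 0.0, -0.058]
contact_force: [0.2, -0.5, -0.2]
opening: 0.751
grasp_force: 0.0
```

```bash
cat >> h.py <<'E'
def pack(tag, z=58, zlo=48, zhi=66, x=(330,520), y=(-440,-270)):
    s=r.sense(); p,d=eyes.grab_frame("wrist"); cv2.imwrite(f"pics/{tag}.png",p[:,:,::-1])
    P=cloud("wrist",d); m=(P[...,2]>zlo)&(P[...,2]<zhi)&(P[...,0]>x[0])&(P[...,0]<x[1])&(P[...,1]>y[0])&(P[...,1]<y[1])
    m[230:]=0
    m=cv2.morphologyEx(m.astype(np.uint8),cv2.MORPH_OPEN,np.ones((5,5)))
    c=max(cv2.findContours(m,0,1)[0],key=cv2.contourArea)
    print(s['eef_pos'],s['tcp_rot'],s['clock'],"px",cv2.boundingRect(c),"rect",cv2.minAreaRect(ray("wrist",c.reshape(-1,2),z).astype(np.float32)))
E
python3 -c "
from h import *
pack('w4')"
```

```text
[ 406.17226778 -344.69455903  228.6362698 ] [-3.14124959e+00  2.12048029e-04 -5.83644352e-02] 10.8 px (301, 93, 51, 93) rect ((442.0233459472656, -356.1884765625), (41.540164947509766, 78.26153564453125), 86.58901977539062)
```

>>> {"fn": "step_arm", "kwargs": {
  "moves": [
    {"tx":0.73,"ty":0.18,"tz":0.6,"ax":0,"ay":0,"az":0},
    {"tx":0.73,"ty":0.18,"tz":0.7,"ax":0,"ay":0,"az":0},
    {"tx":0,"ty":0,"tz":1,"ax":0,"ay":0,"az":0},
    {"tx":0,"ty":0,"tz":1,"ax":0,"ay":0,"az":0},
    {"tx":0,"ty":0,"tz":1,"ax":0,"ay":0,"az":0}
  ]
}}

```text
clock: 11.48
eef_pos: [442.2, -354.7, 120.4]
tcp_rot: [-3.141, 0.0, -0.058]
contact_force: [-0.1, 0.0, -0.6]
opening: 0.748
grasp_force: 0.0
```

>>> {"fn": "step_arm", "kwargs": {
  "moves": [
    {"tx":0,"ty":0,"tz":1,"ax":0,"ay":0,"az":0},
    {"tx":0,"ty":0,"tz":0.8,"ax":0,"ay":0,"az":0},
    {"tx":0,"ty":0,"tz":0.65,"ax":0,"ay":0,"az":0},
    {"tx":0,"ty":0,"tz":0,"ax":0,"ay":0,"az":0},
    {"tx":0,"ty":0,"tz":0,"ax":0,"ay":0,"az":0}
  ]
}}

```text
clock: 12.1
eef_pos: [442.6, -355.4, 60.6]
tcp_rot: [3.141, -0.0, -0.059]
contact_force: [0.3, 0.5, 0.3]
opening: 0.749
grasp_force: 0.0
```

>>> {"fn": "step_arm", "kwargs": {
  "moves": [
    {"tx":0,"ty":0,"tz":0,"ax":0,"ay":0,"az":0},
    {"tx":0,"ty":0,"tz":0,"ax":0,"ay":0,"az":0},
    {"tx":0,"ty":0,"tz":0,"ax":0,"ay":0,"az":0},
    {"tx":0,"ty":0,"tz":0,"ax":0,"ay":0,"az":0},
    {"tx":0,"ty":0,"tz":0,"ax":0,"ay":0,"az":0}
  ],
  "gripper": 0.3,
  "newtons": 60
}}

```text
clock: 12.72
eef_pos: [442.6, -355.7, 61.1]
tcp_rot: [3.141, -0.001, -0.059]
contact_force: [-0.8, 0.1, 5.4]
opening: 0.478
grasp_force: 60.8
```

>>> {"fn": "step_arm", "kwargs": {
  "moves": [
    {"tx":0,"ty":0,"tz":-0.6,"ax":0,"ay":0,"az":0},
    {"tx":0,"ty":0,"tz":-1,"ax":0,"ay":0,"az":0},
    {"tx":0,"ty":0,"tz":-1,"ax":0,"ay":0,"az":0},
    {"tx":0,"ty":0,"tz":-1,"ax":0,"ay":0,"az":0},
    {"tx":0,"ty":0,"tz":-1,"ax":0,"ay":0,"az":-0.078}
  ]
}}

```text
clock: 13.35
eef_pos: [442.2, -355.3, 177.0]
tcp_rot: [3.141, -0.001, 0.066]
contact_force: [0.3, 1.1, -1.4]
opening: 0.483
grasp_force: 67.0
```

>>> {"fn": "step_arm", "kwargs": {
  "moves": [
    {"tx":0.5,"ty":-0.95,"tz":-0.5,"ax":0,"ay":0,"az":0},
    {"tx":0.5,"ty":-0.95,"tz":0,"ax":0,"ay":0,"az":0},
    {"tx":0.5,"ty":-0.95,"tz":0,"ax":0,"ay":0,"az":0},
    {"tx":0.5,"ty":-0.95,"tz":0,"ax":0,"ay":0,"az":0},
    {"tx":0.5,"ty":-0.95,"tz":0,"ax":0,"ay":0,"az":0}
  ]
}}

```text
clock: 13.98
eef_pos: [497.3, -232.0, 188.7]
tcp_rot: [3.141, -0.001, 0.064]
contact_force: [0.0, -0.2, -0.6]
opening: 0.473
grasp_force: 67.3
```

>>> {"fn": "step_arm", "kwargs": {
  "moves": [
    {"tx":0.5,"ty":-0.95,"tz":0,"ax":0,"ay":0,"az":0},
    {"tx":0.5,"ty":-0.95,"tz":0,"ax":0,"ay":0,"az":0},
    {"tx":0.5,"ty":-0.95,"tz":0,"ax":0,"ay":0,"az":0},
    {"tx":0.5,"ty":-0.95,"tz":0,"ax":0,"ay":0,"az":0},
    {"tx":0.5,"ty":-0.95,"tz":0,"ax":0,"ay":0,"az":0}
  ]
}}

```text
clock: 14.6
eef_pos: [552.1, -109.5, 188.6]
tcp_rot: [3.141, -0.001, 0.064]
contact_force: [0.3, -0.8, -1.5]
opening: 0.482
grasp_force: 67.3
```

>>> {"fn": "step_arm", "kwargs": {
  "moves": [
    {"tx":0.5,"ty":-0.95,"tz":0,"ax":0,"ay":0,"az":0},
    {"tx":0.5,"ty":-0.95,"tz":0,"ax":0,"ay":0,"az":0},
    {"tx":0.5,"ty":-0.95,"tz":0,"ax":0,"ay":0,"az":0},
    {"tx":0.5,"ty":-0.95,"tz":0,"ax":0,"ay":0,"az":0},
    {"tx":0,"ty":0,"tz":0,"ax":0,"ay":0,"az":0}
  ]
}}

```text
clock: 15.22
eef_pos: [596.2, -10.9, 188.5]
tcp_rot: [-3.141, -0.001, 0.066]
contact_force: [0.9, -0.1, -1.4]
opening: 0.475
grasp_force: 67.2
```

```bash
python3 - <<'E'
from h import *
s=r.sense(); print(s['eef_pos'],s['tcp_rot'],s['clock'])
p,d=eyes.grab_frame("wrist"); cv2.imwrite("pics/w5.png",p[:,:,::-1]); np.save("w5.npy",d)
E
```

```text
[596.19263399 -10.91477417 188.50735566] [-3.14141895e+00 -1.17601673e-03  6.57611402e-02] 15.225
```

View pics/w5.png

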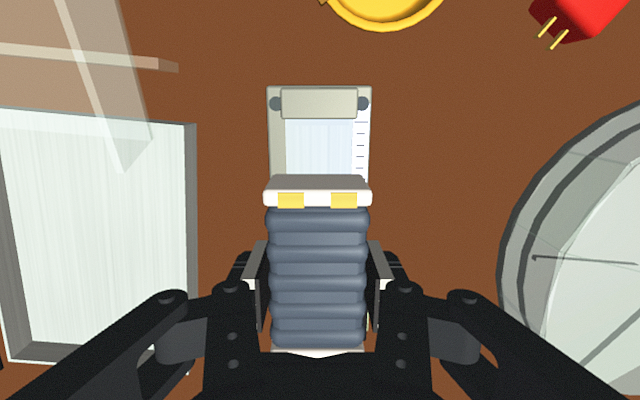

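```bash
python3 - <<'E'
from h import *
for z in (54,58): print(z,ray("wrist",[[282,118],[357,118]],z).round(1).tolist())
P=cloud("wrist",np.load("w5.npy"))
for u in (300,320,340): print([P[v,u].round(0).tolist() for v in (100,108,114,117,119,122,130)])
E
```

```text
54 [[651.1, 18.4], [654.6, -36.6]]
58 [[651.3, 18.0], [654.8, -36.1]]
[[665.0, 6.0, 58.0], [659.0, 5.0, 58.0], [655.0, 5.0, 59.0], [653.0, 5.0, 56.0], [651.0, 5.0, 53.0], [649.0, 5.0, 54.0], [640.0, 6.0, 22.0]]
[[666.0, -9.0, 57.0], [660.0, -9.0, 58.0], [656.0, -9.0, 57.0], [654.0, -9.0, 57.0], [652.0, -10.0, 54.0], [650.0, -10.0, 53.0], [641.0, -11.0, 22.0]]
[[666.0, -23.0, 59.0], [661.0, -23.0, 60.0], [657.0, -24.0, 57.0], [655.0, -24.0, 58.0], [653.0, -24.0, 54.0], [651.0, -24.0, 54.0], [642.0, -27.0, 22.0]]
```

>>> {"fn": "step_arm", "kwargs": {
  "moves": [
    {"tx":0,"ty":0.04,"tz":1,"ax":0,"ay":0,"az":0},
    {"tx":0,"ty":0,"tz":1,"ax":0,"ay":0,"az":0},
    {"tx":0,"ty":0,"tz":1,"ax":0,"ay":0,"az":0},
    {"tx":0,"ty":0,"tz":1,"ax":0,"ay":0,"az":0},
    {"tx":0,"ty":0,"tz":0.8,"ax":0,"ay":0,"az":0}
  ]
}}

```text
clock: 15.9
eef_pos: [595.2, -14.1, 67.0]
tcp_rot: [3.141, 0.0, 0.063]
contact_force: [-0.4, -0.4, -1.5]
opening: 0.477
grasp_force: 67.2
```

>>> {"fn": "step_arm", "kwargs": {
  "moves": [
    {"tx":0,"ty":0,"tz":0.3,"ax":0,"ay":0,"az":0},
    {"tx":0,"ty":0,"tz":0.2,"ax":0,"ay":0,"az":0},
    {"tx":0,"ty":0,"tz":0,"ax":0,"ay":0,"az":0},
    {"tx":0,"ty":0,"tz":0,"ax":0,"ay":0,"az":0}
  ]
}}

```text
clock: 16.4
eef_pos: [596.1, -13.3, 55.6]
tcp_rot: [3.142, -0.001, 0.064]
contact_force: [-0.2, 0.4, -1.2]
opening: 0.478
grasp_force: 67.3
```

>>> {"fn": "step_arm", "kwargs": {
  "moves": [
    {"tx":0,"ty":0,"tz":0,"ax":0,"ay":0,"az":0},
    {"tx":0,"ty":0,"tz":0,"ax":0,"ay":0,"az":0},
    {"tx":0,"ty":0,"tz":0,"ax":0,"ay":0,"az":0},
    {"tx":0,"ty":0,"tz":-0.5,"ax":0,"ay":0,"az":0},
    {"tx":0,"ty":0,"tz":-1,"ax":0,"ay":0,"az":0}
  ],
  "gripper": 0.75
}}

```text
clock: 17.02
eef_pos: [595.1, -13.3, 92.8]
tcp_rot: [-3.141, 0.002, 0.064]
contact_force: [-0.5, 0.0, -0.1]
opening: 0.749
grasp_force: 0.0
```

>>> {"fn": "step_arm", "kwargs": {
  "moves": [
    {"tx":0,"ty":0,"tz":-1,"ax":0,"ay":0,"az":0},
    {"tx":0,"ty":0,"tz":-1,"ax":0,"ay":0,"az":0},
    {"tx":-1,"ty":0,"tz":-1,"ax":0,"ay":0,"az":0},
    {"tx":-1,"ty":0,"tz":-0.4,"ax":0,"ay":0,"az":0},
    {"tx":-1,"ty":0,"tz":0,"ax":0,"ay":0,"az":0}
  ]
}}

```text
clock: 17.65
eef_pos: [520.8, -18.2, 179.4]
tcp_rot: [3.141, -0.003, 0.064]
contact_force: [-0.4, 0.2, -0.3]
opening: 0.751
grasp_force: 0.0
```

>>> {"fn": "step_arm", "kwargs": {
  "moves": [
    {"tx":-1,"ty":0,"tz":0,"ax":0,"ay":0,"az":0},
    {"tx":-1,"ty":0,"tz":0,"ax":0,"ay":0,"az":0},
    {"tx":-0.85,"ty":-0.05,"tz":0,"ax":0,"ay":0,"az":0},
    {"tx":0,"ty":0,"tz":0,"ax":0,"ay":0,"az":0},
    {"tx":0,"ty":0,"tz":0,"ax":0,"ay":0,"az":0}
  ]
}}

```text
clock: 18.27
eef_pos: [450.8, -21.4, 178.3]
tcp_rot: [3.141, -0.002, 0.064]
contact_force: [-0.5, -0.5, -0.5]
opening: 0.75
grasp_force: 0.0
```

```bash
python3 - <<'E'
from h import *
s=r.sense(); print(s['eef_pos'],s['tcp_rot'],s['clock'])
p,d=eyes.grab_frame("wrist"); cv2.imwrite("pics/w6.png",p[:,:,::-1]); np.save("w6.npy",d)
P=cloud("wrist",d)
for n,lo,hi,x0,x1 in (("post",80,92,430,480),("pack",46,57,538,660)):
    m=(P[...,2]>lo)&(P[...,2]<hi)&(P[...,0]>x0)&(P[...,0]<x1)&(abs(P[...,1]+15)<60); print(n,m.sum(),cv2.minAreaRect(P[m][:,:2].astype(np.float32)))
E
```

```text
[450.77548988 -21.43810382 178.25962985] [ 3.14139343e+00 -1.87095355e-03  6.39349859e-02] 18.275
post 903 ((449.7649841308594, -20.645915985107422), (16.144546508789062, 25.452423095703125), 3.700571298599243)
pack 2987 ((569.0672607421875, -13.681343078613281), (29.47368049621582, 41.86807632446289), 4.382133483886719)
```

View pics/w6.png

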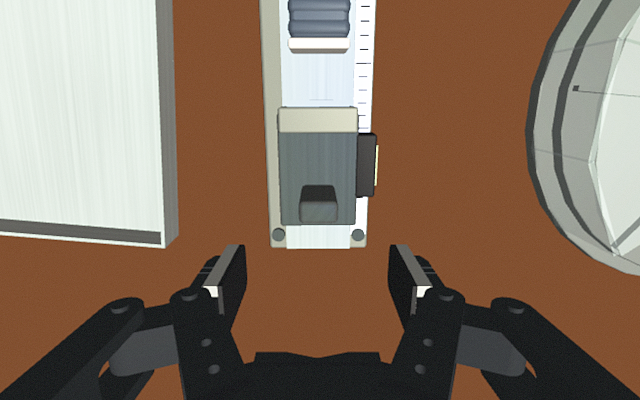

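>>> {"fn": "step_arm", "kwargs": {
  "moves": [
    {"tx":-0.04,"ty":-0.03,"tz":1,"ax":0,"ay":0,"az":0},
    {"tx":0,"ty":0,"tz":1,"ax":0,"ay":0,"az":0},
    {"tx":0,"ty":0,"tz":1,"ax":0,"ay":0,"az":0},
    {"tx":0,"ty":0,"tz":0.95,"ax":0,"ay":0,"az":0},
    {"tx":0,"ty":0,"tz":0,"ax":0,"ay":0,"az":0}
  ]
}}

```text
clock: 18.95
eef_pos: [448.2, -20.6, 77.5]
tcp_rot: [-3.141, 0.003, 0.064]
contact_force: [-0.4, -0.5, -0.5]
opening: 0.754
grasp_force: 0.0
```

>>> {"fn": "step_arm", "kwargs": {
  "moves": [
    {"tx":0,"ty":0,"tz":0,"ax":0,"ay":0,"az":0},
    {"tx":0,"ty":0,"tz":0,"ax":0,"ay":0,"az":0},
    {"tx":0,"ty":0,"tz":0,"ax":0,"ay":0,"az":0},
    {"tx":0,"ty":0,"tz":0,"ax":0,"ay":0,"az":0},
    {"tx":0,"ty":0,"tz":0,"ax":0,"ay":0,"az":0}
  ],
  "gripper": 0.1,
  "newtons": 30
}}

```text
clock: 19.58
eef_pos: [450.0, -22.0, 80.0]
tcp_rot: [3.139, -0.003, 0.065]
contact_force: [0.2, -12.6, 3.2]
opening: 0.299
grasp_force: 34.0
```

>>> {"fn": "step_arm", "kwargs": {
  "moves": [
    {"tx":0.5,"ty":0,"tz":0,"ax":0,"ay":0,"az":0},
    {"tx":0.5,"ty":0,"tz":0,"ax":0,"ay":0,"az":0},
    {"tx":0.3,"ty":0,"tz":0,"ax":0,"ay":0,"az":0},
    {"tx":0.16,"ty":0,"tz":0,"ax":0,"ay":0,"az":0},
    {"tx":0,"ty":0,"tz":0,"ax":0,"ay":0,"az":0}
  ]
}}

```text
clock: 20.2
eef_pos: [486.0, -19.6, 80.0]
tcp_rot: [3.14, -0.002, 0.065]
contact_force: [-0.9, -10.9, 5.0]
opening: 0.301
grasp_force: 34.3
```

>>> {"fn": "step_arm", "kwargs": {
  "moves": [
    {"tx":0.08,"ty":0,"tz":0,"ax":0,"ay":0,"az":0},
    {"tx":0.08,"ty":0,"tz":0,"ax":0,"ay":0,"az":0},
    {"tx":0,"ty":0,"tz":0,"ax":0,"ay":0,"az":0}
  ]
}}

```text
clock: 20.58
eef_pos: [489.5, -19.4, 80.0]
tcp_rot: [3.14, -0.001, 0.065]
contact_force: [-2.1, -11.2, 5.5]
opening: 0.298
grasp_force: 34.4
```

>>> {"fn": "step_arm", "kwargs": {
  "moves": [
    {"tx":0.06,"ty":0,"tz":0,"ax":0,"ay":0,"az":0},
    {"tx":0,"ty":0,"tz":0,"ax":0,"ay":0,"az":0}
  ]
}}

```text
clock: 20.82
eef_pos: [490.9, -19.3, 80.0]
tcp_rot: [3.14, -0.001, 0.065]
contact_force: [-2.3, -11.0, 6.1]
opening: 0.297
grasp_force: 34.4
```

>>> {"fn": "step_arm", "kwargs": {
  "moves": [
    {"tx":0.06,"ty":0,"tz":0,"ax":0,"ay":0,"az":0},
    {"tx":0,"ty":0,"tz":0,"ax":0,"ay":0,"az":0}
  ]
}}

```text
clock: 21.08
eef_pos: [492.3, -19.2, 80.0]
tcp_rot: [3.14, -0.001, 0.065]
contact_force: [-2.8, -10.0, 6.1]
opening: 0.296
grasp_force: 34.4
```

>>> {"fn": "step_arm", "kwargs": {
  "moves": [
    {"tx":0.04,"ty":0,"tz":0,"ax":0,"ay":0,"az":0},
    {"tx":0,"ty":0,"tz":0,"ax":0,"ay":0,"az":0}
  ]
}}

```text
clock: 21.32
eef_pos: [493.3, -19.1, 80.0]
tcp_rot: [3.14, -0.001, 0.065]
contact_force: [-2.9, -10.9, 5.8]
opening: 0.3
grasp_force: 34.5
```

>>> {"fn": "step_arm", "kwargs": {
  "moves": [
    {"tx":0.08,"ty":0,"tz":0,"ax":0,"ay":0,"az":0},
    {"tx":0.08,"ty":0,"tz":0,"ax":0,"ay":0,"az":0},
    {"tx":0,"ty":0,"tz":0,"ax":0,"ay":0,"az":0}
  ]
}}

```text
clock: 21.7
eef_pos: [497.1, -18.9, 80.0]
tcp_rot: [3.14, -0.0, 0.065]
contact_force: [-4.0, -10.9, 7.6]
opening: 0.302
grasp_force: 34.6
```

>>> {"fn": "step_arm", "kwargs": {
  "moves": [
    {"tx":0.05,"ty":0,"tz":0,"ax":0,"ay":0,"az":0},
    {"tx":0,"ty":0,"tz":0,"ax":0,"ay":0,"az":0}
  ]
}}

```text
clock: 21.95
eef_pos: [497.1, -18.9, 80.0]
tcp_rot: [3.14, 0.002, 0.065]
contact_force: [-8.4, -11.5, 13.3]
opening: 0.296
grasp_force: 35.4
```

>>> {"fn": "step_arm", "kwargs": {
  "moves": [
    {"tx":0.04,"ty":0,"tz":0,"ax":0,"ay":0,"az":0},
    {"tx":0,"ty":0,"tz":0,"ax":0,"ay":0,"az":0}
  ]
}}

```text
clock: 22.2
eef_pos: [497.1, -18.9, 79.9]
tcp_rot: [3.14, 0.004, 0.065]
contact_force: [-12.7, -11.8, 17.3]
opening: 0.299
grasp_force: 35.9
```

>>> {"fn": "step_arm", "kwargs": {
  "moves": [
    {"tx":0.03,"ty":0,"tz":0,"ax":0,"ay":0,"az":0},
    {"tx":0,"ty":0,"tz":0,"ax":0,"ay":0,"az":0},
    {"tx":0,"ty":0,"tz":0,"ax":0,"ay":0,"az":0},
    {"tx":0,"ty":0,"tz":0,"ax":0,"ay":0,"az":0}
  ]
}}

```text
clock: 22.7
eef_pos: [497.1, -18.9, 79.9]
tcp_rot: [3.14, 0.005, 0.065]
contact_force: [-15.7, -12.1, 19.5]
opening: 0.302
grasp_force: 36.4
```

```bash
python3 - <<'E'
from h import *
p,d=eyes.grab_frame("wrist"); cv2.imwrite("pics/w7.png",p[:,:,::-1]); np.save("w7.npy",d)
c=eyes.camera_info("wrist"); P=cloud("wrist",d)
print([(v,*P[v,318].round(0).astype(int)) for v in range(0,200,6)])
E
```

```text
[(0, np.int64(604), np.int64(-11), np.int64(51)), (6, np.int64(603), np.int64(-12), np.int64(49)), (12, np.int64(601), np.int64(-12), np.int64(50)), (18, np.int64(598), np.int64(-12), np.int64(54)), (24, np.int64(596), np.int64(-12), np.int64(52)), (30, np.int64(594), np.int64(-12), np.int64(52)), (36, np.int64(592), np.int64(-12), np.int64(51)), (42, np.int64(590), np.int64(-12), np.int64(50)), (48, np.int64(587), np.int64(-13), np.int64(50)), (54, np.int64(585), np.int64(-13), np.int64(51)), (60, np.int64(583), np.int64(-13), np.int64(51)), (66, np.int64(581), np.int64(-13), np.int64(51)), (72, np.int64(578), np.int64(-13), np.int64(51)), (78, np.int64(576), np.int64(-13), np.int64(50)), (84, np.int64(574), np.int64(-13), np.int64(53)), (90, np.int64(571), np.int64(-14), np.int64(52)), (96, np.int64(569), np.int64(-14), np.int64(50)), (102, np.int64(566), np.int64(-14), np.int64(53)), (108, np.int64(564), np.int64(-14), np.int64(56)), (114, np.int64(562), np.int64(-14), np.int64(58)), (120, np.int64(560), np.int64(-14), np.int64(58)), (126, np.int64(557), np.int64(-15), np.int64(57)), (132, np.int64(555), np.int64(-15), np.int64(58)), (138, np.int64(552), np.int64(-15), np.int64(57)), (144, np.int64(550), np.int64(-15), np.int64(58)), (150, np.int64(547), np.int64(-15), np.int64(58)), (156, np.int64(542), np.int64(-16), np.int64(39)), (162, np.int64(539), np.int64(-16), np.int64(39)), (168, np.int64(536), np.int64(-16), np.int64(40)), (174, np.int64(533), np.int64(-16), np.int64(40)), (180, np.int64(530), np.int64(-16), np.int64(39)), (186, np.int64(527), np.int64(-17), np.int64(40)), (192, np.int64(524), np.int64(-17), np.int64(39)), (198, np.int64(521), np.int64(-17), np.int64(40))]
```

View pics/w7.png

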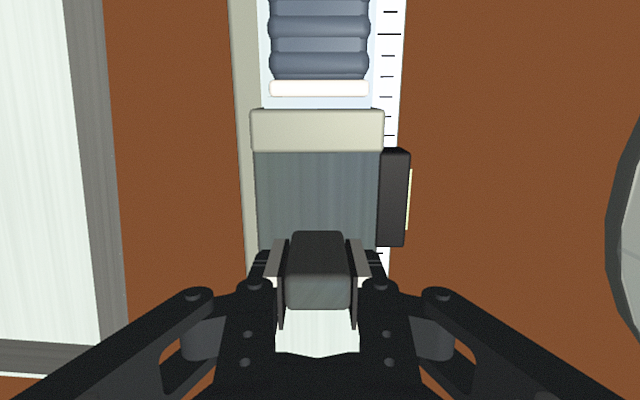

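>>> {"fn": "step_arm", "kwargs": {
  "moves": [
    {"tx":-0.4,"ty":0,"tz":0,"ax":0,"ay":0,"az":0},
    {"tx":-0.6,"ty":0,"tz":0,"ax":0,"ay":0,"az":0},
    {"tx":-0.6,"ty":0,"tz":0,"ax":0,"ay":0,"az":0},
    {"tx":-0.4,"ty":0,"tz":0,"ax":0,"ay":0,"az":0},
    {"tx":0,"ty":0,"tz":0,"ax":0,"ay":0,"az":0}
  ]
}}

```text
clock: 23.38
eef_pos: [450.4, -22.0, 80.0]
tcp_rot: [3.139, -0.002, 0.065]
contact_force: [-1.4, -14.0, 5.1]
opening: 0.3
grasp_force: 34.5
```

>>> {"fn": "step_arm", "kwargs": {
  "moves": [
    {"tx":0,"ty":0,"tz":0,"ax":0,"ay":0,"az":0},
    {"tx":0,"ty":0,"tz":0,"ax":0,"ay":0,"az":0},
    {"tx":0,"ty":0,"tz":0,"ax":0,"ay":0,"az":0},
    {"tx":0,"ty":0,"tz":-1,"ax":0,"ay":0,"az":0},
    {"tx":0,"ty":0,"tz":-1,"ax":0,"ay":0,"az":0}
  ],
  "gripper": 0.75
}}

```text
clock: 24.0
eef_pos: [449.8, -20.5, 129.2]
tcp_rot: [-3.141, 0.001, 0.064]
contact_force: [-0.5, -0.5, -0.2]
opening: 0.75
grasp_force: 0.0
```

>>> {"fn": "step_arm", "kwargs": {
  "moves": [
    {"tx":0,"ty":0,"tz":-1,"ax":0,"ay":0,"az":0},
    {"tx":0,"ty":0,"tz":-1,"ax":0,"ay":0,"az":0},
    {"tx":1,"ty":0,"tz":0,"ax":0,"ay":0,"az":0},
    {"tx":1,"ty":0,"tz":0,"ax":0,"ay":0,"az":0},
    {"tx":1,"ty":0,"tz":0,"ax":0,"ay":0,"az":0}
  ]
}}

```text
clock: 24.62
eef_pos: [525.7, -15.6, 178.9]
tcp_rot: [-3.141, -0.0, 0.064]
contact_force: [0.5, -0.2, -0.0]
opening: 0.75
grasp_force: 0.0
```

>>> {"fn": "step_arm", "kwargs": {
  "moves": [
    {"tx":1,"ty":0,"tz":0,"ax":0,"ay":0,"az":0},
    {"tx":0,"ty":0,"tz":0,"ax":0,"ay":0,"az":0},
    {"tx":0,"ty":0,"tz":0,"ax":0,"ay":0,"az":0}
  ]
}}

```text
clock: 25.0
eef_pos: [548.8, -14.1, 178.4]
tcp_rot: [-3.141, 0.001, 0.064]
contact_force: [-0.3, 0.4, -0.1]
opening: 0.75
grasp_force: 0.0
```

```bash
python3 -c "
from h import *
pack('w8',52,44,56,(540,660),(-60,40))"
```

```text
[548.82419695 -14.11579985 178.40052752] [-3.14139869e+00  1.48449519e-03  6.40897915e-02] 25.0 px (286, 46, 66, 124) rect ((611.1456298828125, -10.296218872070312), (84.1343765258789, 43.90170669555664), 3.629344940185547)
```

>>> {"fn": "step_arm", "kwargs": {
  "moves": [
    {"tx":0.8,"ty":0,"tz":0,"ax":0,"ay":0,"az":0},
    {"tx":0.8,"ty":0,"tz":0,"ax":0,"ay":0,"az":0},
    {"tx":0.8,"ty":0.02,"tz":0.6,"ax":0,"ay":0,"az":0},
    {"tx":0,"ty":0,"tz":1,"ax":0,"ay":0,"az":0},
    {"tx":0,"ty":0,"tz":1,"ax":0,"ay":0,"az":0}
  ]
}}

```text
clock: 25.68
eef_pos: [609.1, -11.0, 113.3]
tcp_rot: [-3.142, 0.0, 0.064]
contact_force: [0.1, -0.1, 0.4]
opening: 0.749
grasp_force: 0.0
```

>>> {"fn": "step_arm", "kwargs": {
  "moves": [
    {"tx":0,"ty":0,"tz":1,"ax":0,"ay":0,"az":0},
    {"tx":0,"ty":0,"tz":0.9,"ax":0,"ay":0,"az":0},
    {"tx":0,"ty":0,"tz":0.4,"ax":0,"ay":0,"az":0},
    {"tx":0,"ty":0,"tz":0,"ax":0,"ay":0,"az":0},
    {"tx":0,"ty":0,"tz":0,"ax":0,"ay":0,"az":0}
  ]
}}

```text
clock: 26.3
eef_pos: [610.3, -10.9, 57.2]
tcp_rot: [3.141, -0.001, 0.064]
contact_force: [-0.4, 0.3, 1.0]
opening: 0.748
grasp_force: 0.0
```

>>> {"fn": "step_arm", "kwargs": {
  "moves": [
    {"tx":0,"ty":0,"tz":0,"ax":0,"ay":0,"az":0},
    {"tx":0,"ty":0,"tz":0,"ax":0,"ay":0,"az":0},
    {"tx":0,"ty":0,"tz":0,"ax":0,"ay":0,"az":0},
    {"tx":0,"ty":0,"tz":0,"ax":0,"ay":0,"az":0},
    {"tx":0,"ty":0,"tz":0,"ax":0,"ay":0,"az":0}
  ],
  "gripper": 0.3,
  "newtons": 60
}}

```text
clock: 26.92
eef_pos: [610.3, -11.0, 57.5]
tcp_rot: [3.141, -0.001, 0.064]
contact_force: [-1.5, -0.4, 6.4]
opening: 0.479
grasp_force: 61.6
```

>>> {"fn": "step_arm", "kwargs": {
  "moves": [
    {"tx":-0.1,"ty":0,"tz":-0.4,"ax":0,"ay":0,"az":0},
    {"tx":-0.1,"ty":0,"tz":-1,"ax":0,"ay":0,"az":0},
    {"tx":0,"ty":0,"tz":-1,"ax":0,"ay":0,"az":0},
    {"tx":0,"ty":0,"tz":-1,"ax":0,"ay":0,"az":0},
    {"tx":0,"ty":0,"tz":-0.6,"ax":0,"ay":0,"az":0}
  ]
}}

```text
clock: 27.55
eef_pos: [605.1, -11.2, 158.1]
tcp_rot: [3.141, -0.002, 0.064]
contact_force: [-0.6, -0.5, -1.7]
opening: 0.478
grasp_force: 60.8
```

>>> {"fn": "step_arm", "kwargs": {
  "moves": [
    {"tx":0,"ty":0,"tz":0,"ax":0,"ay":0,"az":0.068},
    {"tx":-0.72,"ty":-0.99,"tz":0,"ax":0,"ay":0,"az":0},
    {"tx":-0.72,"ty":-0.99,"tz":0,"ax":0,"ay":0,"az":0},
    {"tx":-0.72,"ty":-0.99,"tz":0,"ax":0,"ay":0,"az":0},
    {"tx":-0.72,"ty":-0.99,"tz":0,"ax":0,"ay":0,"az":0}
  ]
}}

```text
clock: 28.18
eef_pos: [536.2, 91.5, 156.3]
tcp_rot: [3.142, 0.0, -0.043]
contact_force: [-0.4, 0.6, -1.9]
opening: 0.481
grasp_force: 60.9
```

>>> {"fn": "step_arm", "kwargs": {
  "moves": [
    {"tx":-0.72,"ty":-0.99,"tz":0,"ax":0,"ay":0,"az":0},
    {"tx":-0.72,"ty":-0.99,"tz":0,"ax":0,"ay":0,"az":0},
    {"tx":-0.72,"ty":-0.99,"tz":0,"ax":0,"ay":0,"az":0},
    {"tx":-0.72,"ty":-0.99,"tz":0,"ax":0,"ay":0,"az":0},
    {"tx":0,"ty":0,"tz":1,"ax":0,"ay":0,"az":0}
  ]
}}

```text
clock: 28.8
eef_pos: [469.4, 194.6, 132.5]
tcp_rot: [-3.14, -0.003, -0.041]
contact_force: [0.3, -0.4, -1.7]
opening: 0.479
grasp_force: 61.0
```

>>> {"fn": "step_arm", "kwargs": {
  "moves": [
    {"tx":0,"ty":0,"tz":1,"ax":0,"ay":0,"az":0},
    {"tx":0,"ty":0,"tz":1,"ax":0,"ay":0,"az":0},
    {"tx":0,"ty":0,"tz":1,"ax":0,"ay":0,"az":0},
    {"tx":0,"ty":0,"tz":0.6,"ax":0,"ay":0,"az":0},
    {"tx":0,"ty":0,"tz":0,"ax":0,"ay":0,"az":0}
  ]
}}

```text
clock: 29.42
eef_pos: [468.7, 192.5, 40.6]
tcp_rot: [3.141, 0.002, -0.043]
contact_force: [0.2, 0.4, -0.6]
opening: 0.474
grasp_force: 60.9
```

>>> {"fn": "step_arm", "kwargs": {
  "moves": [
    {"tx":0,"ty":0,"tz":0.04,"ax":0,"ay":0,"az":0},
    {"tx":0,"ty":0,"tz":0,"ax":0,"ay":0,"az":0},
    {"tx":0,"ty":0,"tz":0,"ax":0,"ay":0,"az":0},
    {"tx":0,"ty":0,"tz":-0.5,"ax":0,"ay":0,"az":0},
    {"tx":0,"ty":0,"tz":-1,"ax":0,"ay":0,"az":0}
  ],
  "gripper": 0.75
}}

```text
clock: 30.05
eef_pos: [468.9, 192.6, 78.3]
tcp_rot: [3.141, 0.001, -0.043]
contact_force: [0.5, 0.3, 0.4]
opening: 0.751
grasp_force: 0.0
```

>>> {"fn": "step_arm", "kwargs": {
  "moves": [
    {"tx":0,"ty":0,"tz":-1,"ax":0,"ay":0,"az":0},
    {"tx":0,"ty":0,"tz":-1,"ax":0,"ay":0,"az":0},
    {"tx":0,"ty":0.5,"tz":-1,"ax":0,"ay":0,"az":0},
    {"tx":0,"ty":1,"tz":-1,"ax":0,"ay":0,"az":0},
    {"tx":0,"ty":1,"tz":-1,"ax":0,"ay":0,"az":0}
  ]
}}

```text
clock: 30.68
eef_pos: [466.6, 129.8, 204.6]
tcp_rot: [-3.141, -0.001, -0.042]
contact_force: [0.8, 0.7, -0.2]
opening: 0.75
grasp_force: 0.0
```

>>> {"fn": "step_arm", "kwargs": {
  "moves": [
    {"tx":0,"ty":1,"tz":-0.5,"ax":0,"ay":0,"az":0},
    {"tx":0,"ty":1,"tz":0,"ax":0,"ay":0,"az":0},
    {"tx":0,"ty":1,"tz":0,"ax":0,"ay":0,"az":0},
    {"tx":0,"ty":1,"tz":0,"ax":0,"ay":0,"az":0},
    {"tx":0,"ty":1,"tz":0,"ax":0,"ay":0,"az":0}
  ]
}}

```text
clock: 31.3
eef_pos: [461.2, 4.6, 216.3]
tcp_rot: [-3.142, -0.001, -0.043]
contact_force: [0.3, -0.2, 0.1]
opening: 0.751
grasp_force: 0.0
```

>>> {"fn": "step_arm", "kwargs": {
  "moves": [
    {"tx":0,"ty":1,"tz":0,"ax":0,"ay":0,"az":0},
    {"tx":0,"ty":1,"tz":0,"ax":0,"ay":0,"az":0},
    {"tx":0,"ty":1,"tz":0,"ax":0,"ay":0,"az":0},
    {"tx":0,"ty":1,"tz":0,"ax":0,"ay":0,"az":0},
    {"tx":0,"ty":1,"tz":0,"ax":0,"ay":0,"az":0}
  ]
}}

```text
clock: 31.92
eef_pos: [455.8, -120.2, 216.3]
tcp_rot: [3.141, -0.001, -0.043]
contact_force: [0.4, -0.2, -1.0]
opening: 0.752
grasp_force: 0.0
```

>>> {"fn": "step_arm", "kwargs": {
  "moves": [
    {"tx":0,"ty":1,"tz":0,"ax":0,"ay":0,"az":0},
    {"tx":0,"ty":1,"tz":0,"ax":0,"ay":0,"az":0},
    {"tx":0,"ty":1,"tz":0,"ax":0,"ay":0,"az":0},
    {"tx":0,"ty":1,"tz":0,"ax":0,"ay":0,"az":0},
    {"tx":0,"ty":1,"tz":0,"ax":0,"ay":0,"az":0}
  ]
}}

```text
clock: 32.55
eef_pos: [450.5, -245.1, 216.3]
tcp_rot: [3.141, -0.001, -0.043]
contact_force: [0.1, -0.4, 0.3]
opening: 0.752
grasp_force: 0.0
```

>>> {"fn": "step_arm", "kwargs": {
  "moves": [
    {"tx":0,"ty":1,"tz":0,"ax":0,"ay":0,"az":0},
    {"tx":0,"ty":1,"tz":0,"ax":0,"ay":0,"az":0},
    {"tx":0,"ty":1,"tz":0,"ax":0,"ay":0,"az":0},
    {"tx":0,"ty":0.6,"tz":0,"ax":0,"ay":0,"az":0},
    {"tx":0,"ty":0,"tz":0,"ax":0,"ay":0,"az":0}
  ]
}}

```text
clock: 33.17
eef_pos: [446.7, -334.7, 215.7]
tcp_rot: [3.141, -0.0, -0.044]
contact_force: [0.0, -0.5, -0.1]
opening: 0.751
grasp_force: 0.0
```

```bash
python3 - <<'E'
from h import *
s=r.sense(); print(s['eef_pos'],s['tcp_rot'],s['clock'])
p,d=eyes.grab_frame("wrist"); cv2.imwrite("pics/w9.png",p[:,:,::-1])
P=cloud("wrist",d); m=(P[...,2]>112)&(P[...,2]<136)&(abs(P[...,0]-535)<60)&(abs(P[...,1]+355)<60); m[230:]=0
c=max(cv2.findContours(m.astype(np.uint8),0,1)[0],key=cv2.contourArea)
print(m.sum(),cv2.boundingRect(c),cv2.minAreaRect(ray("wrist",c.reshape(-1,2),124).astype(np.float32)),P[m][:,2].max())
E
```

```text
[ 446.68293271 -334.73457617  215.69339177] [ 3.14144725e+00 -3.39390230e-04 -4.40793779e-02] 33.175
3148 (332, 0, 29, 115) ((538.5872802734375, -353.94647216796875), (16.108213424682617, 61.75453186035156), 88.7287826538086) 126.08310500914865
```

View pics/w9.png

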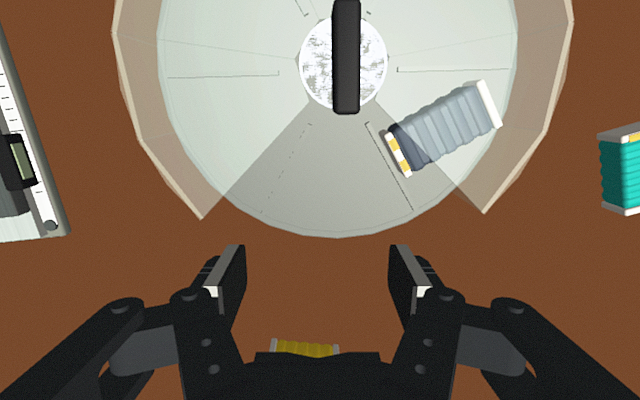

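>>> {"fn": "step_arm", "kwargs": {
  "moves": [
    {"tx":0.93,"ty":0.17,"tz":0,"ax":0,"ay":0,"az":-0.014},
    {"tx":0.93,"ty":0.17,"tz":0,"ax":0,"ay":0,"az":0},
    {"tx":0.93,"ty":0.17,"tz":0,"ax":0,"ay":0,"az":0},
    {"tx":0.93,"ty":0.17,"tz":0,"ax":0,"ay":0,"az":0},
    {"tx":0,"ty":0,"tz":1,"ax":0,"ay":0,"az":0}
  ]
}}

```text
clock: 33.85
eef_pos: [542.1, -353.5, 191.9]
tcp_rot: [3.14, -0.004, -0.019]
contact_force: [-0.7, 0.1, -0.5]
opening: 0.751
grasp_force: 0.0
```

>>> {"fn": "step_arm", "kwargs": {
  "moves": [
    {"tx":0,"ty":0,"tz":1,"ax":0,"ay":0,"az":0},
    {"tx":0,"ty":0,"tz":1,"ax":0,"ay":0,"az":0},
    {"tx":0,"ty":0,"tz":0.9,"ax":0,"ay":0,"az":0},
    {"tx":0,"ty":0,"tz":0,"ax":0,"ay":0,"az":0},
    {"tx":0,"ty":0,"tz":0,"ax":0,"ay":0,"az":0}
  ]
}}

```text
clock: 34.48
eef_pos: [539.8, -353.4, 118.7]
tcp_rot: [3.141, -0.001, -0.02]
contact_force: [0.5, -0.6, 0.0]
opening: 0.755
grasp_force: 0.0
```

>>> {"fn": "step_arm", "kwargs": {
  "moves": [
    {"tx":0,"ty":0,"tz":0,"ax":0,"ay":0,"az":0},
    {"tx":0,"ty":0,"tz":0,"ax":0,"ay":0,"az":0},
    {"tx":0,"ty":0,"tz":0,"ax":0,"ay":0,"az":0},
    {"tx":0,"ty":0,"tz":0,"ax":0,"ay":0,"az":0},
    {"tx":0,"ty":0,"tz":0,"ax":0,"ay":0,"az":0}
  ],
  "gripper": 0,
  "newtons": 60
}}

```text
clock: 35.1
eef_pos: [539.6, -356.2, 118.9]
tcp_rot: [3.138, -0.002, -0.021]
contact_force: [-2.7, -10.4, 1.8]
opening: 0.177
grasp_force: 59.5
```

>>> {"fn": "step_arm", "kwargs": {
  "moves": [
    {"tx":0,"ty":0.1,"tz":0,"ax":0,"ay":0,"az":0},
    {"tx":0,"ty":0,"tz":0,"ax":0,"ay":0,"az":0.06},
    {"tx":0,"ty":0,"tz":0,"ax":0,"ay":0,"az":0.08},
    {"tx":0,"ty":0,"tz":0,"ax":0,"ay":0,"az":0.08},
    {"tx":0,"ty":0,"tz":0,"ax":0,"ay":0,"az":0.08}
  ]
}}

```text
clock: 35.72
eef_pos: [539.6, -356.4, 118.8]
tcp_rot: [3.141, -0.001, -0.496]
contact_force: [-2.1, 0.9, 6.1]
opening: 0.177
grasp_force: 60.4
```

>>> {"fn": "step_arm", "kwargs": {
  "moves": [
    {"tx":0,"ty":0,"tz":0,"ax":0,"ay":0,"az":0.08},
    {"tx":0,"ty":0,"tz":0,"ax":0,"ay":0,"az":0.08},
    {"tx":0,"ty":0,"tz":0,"ax":0,"ay":0,"az":0.08},
    {"tx":0,"ty":0,"tz":0,"ax":0,"ay":0,"az":0.08},
    {"tx":0,"ty":0,"tz":0,"ax":0,"ay":0,"az":0.05}
  ]
}}

```text
clock: 36.35
eef_pos: [539.6, -356.4, 118.9]
tcp_rot: [-3.141, -0.001, -1.077]
contact_force: [-1.5, 1.5, 6.6]
opening: 0.18
grasp_force: 60.4
```

>>> {"fn": "step_arm", "kwargs": {
  "moves": [
    {"tx":0,"ty":0,"tz":0,"ax":0,"ay":0,"az":0},
    {"tx":0,"ty":0,"tz":0,"ax":0,"ay":0,"az":0},
    {"tx":0,"ty":0,"tz":0,"ax":0,"ay":0,"az":0}
  ]
}}

```text
clock: 36.72
eef_pos: [539.6, -356.4, 118.8]
tcp_rot: [-3.141, -0.001, -1.074]
contact_force: [-1.8, 0.8, 6.3]
opening: 0.178
grasp_force: 60.3
```

>>> {"fn": "step_arm", "kwargs": {
  "moves": [
    {"tx":0,"ty":0,"tz":0,"ax":0,"ay":0,"az":0},
    {"tx":0,"ty":0,"tz":0,"ax":0,"ay":0,"az":0},
    {"tx":0,"ty":0,"tz":0,"ax":0,"ay":0,"az":0},
    {"tx":0,"ty":0,"tz":-0.6,"ax":0,"ay":0,"az":0},
    {"tx":0,"ty":0,"tz":-1,"ax":0,"ay":0,"az":0}
  ],
  "gripper": 0.75
}}

```text
clock: 37.35
eef_pos: [538.9, -355.9, 158.2]
tcp_rot: [3.141, 0.001, -1.073]
contact_force: [0.4, 0.1, 0.9]
opening: 0.749
grasp_force: 0.0
```

>>> {"fn": "step_arm", "kwargs": {
  "moves": [
    {"tx":0,"ty":0,"tz":-1,"ax":0,"ay":0,"az":-0.11},
    {"tx":0,"ty":0,"tz":-1,"ax":0,"ay":0,"az":-0.11},
    {"tx":0,"ty":0,"tz":-0.4,"ax":0,"ay":0,"az":-0.11},
    {"tx":0,"ty":0,"tz":0,"ax":0,"ay":0,"az":-0.11},
    {"tx":0,"ty":0,"tz":0,"ax":0,"ay":0,"az":-0.11}
  ]
}}

```text
clock: 37.98
eef_pos: [539.5, -356.3, 219.2]
tcp_rot: [3.141, -0.001, -0.204]
contact_force: [0.2, -1.3, -0.7]
opening: 0.748
grasp_force: 0.0
```

>>> {"fn": "step_arm", "kwargs": {
  "moves": [
    {"tx":0,"ty":0,"tz":0,"ax":0,"ay":0,"az":-0.105},
    {"tx":-1,"ty":0,"tz":0,"ax":0,"ay":0,"az":0},
    {"tx":-1,"ty":0,"tz":0,"ax":0,"ay":0,"az":0},
    {"tx":-1,"ty":0,"tz":0,"ax":0,"ay":0,"az":0},
    {"tx":-1,"ty":0,"tz":0,"ax":0,"ay":0,"az":0}
  ]
}}

```text
clock: 38.6
eef_pos: [438.7, -351.8, 218.9]
tcp_rot: [3.141, -0.001, -0.044]
contact_force: [0.0, 0.2, 0.4]
opening: 0.752
grasp_force: 0.0
```

>>> {"fn": "step_arm", "kwargs": {
  "moves": [
    {"tx":-1,"ty":0,"tz":0,"ax":0,"ay":0,"az":0},
    {"tx":0,"ty":0,"tz":0,"ax":0,"ay":0,"az":0},
    {"tx":0,"ty":0,"tz":0,"ax":0,"ay":0,"az":0}
  ]
}}

```text
clock: 38.98
eef_pos: [415.3, -351.1, 218.7]
tcp_rot: [3.141, -0.002, -0.045]
contact_force: [1.2, 0.4, -0.0]
opening: 0.75
grasp_force: 0.0
```

```bash
python3 -c "
from h import *
pack('w10')"
```

```text
[ 415.26466627 -351.06772064  218.65795016] [ 3.14066948e+00 -1.52465860e-03 -4.47120420e-02] 38.975 px (262, 105, 111, 92) rect ((443.3080139160156, -351.77996826171875), (87.26966857910156, 41.92502975463867), 57.44350051879883)
```

View pics/w10.png

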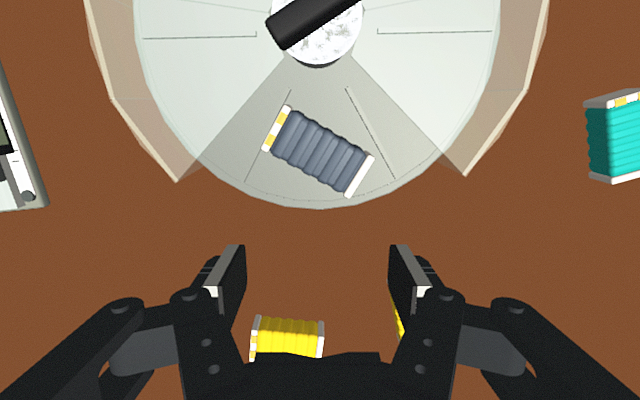

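>>> {"fn": "step_arm", "kwargs": {
  "moves": [
    {"tx":0,"ty":0,"tz":0,"ax":0,"ay":0,"az":-0.111},
    {"tx":0,"ty":0,"tz":0,"ax":0,"ay":0,"az":-0.111},
    {"tx":0,"ty":0,"tz":0,"ax":0,"ay":0,"az":-0.111},
    {"tx":0,"ty":0,"tz":0,"ax":0,"ay":0,"az":-0.111},
    {"tx":0,"ty":0,"tz":0,"ax":0,"ay":0,"az":-0.111}
  ]
}}

```text
clock: 39.65
eef_pos: [415.4, -350.7, 217.8]
tcp_rot: [3.141, -0.0, 0.834]
contact_force: [0.1, 0.9, 0.0]
opening: 0.746
grasp_force: 0.0
```

>>> {"fn": "step_arm", "kwargs": {
  "moves": [
    {"tx":0,"ty":0,"tz":0,"ax":0,"ay":0,"az":-0.111},
    {"tx":0.58,"ty":0.96,"tz":0,"ax":0,"ay":0,"az":0},
    {"tx":0,"ty":0,"tz":0.9,"ax":0,"ay":0,"az":0},
    {"tx":0,"ty":0,"tz":1,"ax":0,"ay":0,"az":0},
    {"tx":0,"ty":0,"tz":1,"ax":0,"ay":0,"az":0}
  ]
}}

```text
clock: 40.28
eef_pos: [443.5, -351.4, 144.6]
tcp_rot: [3.141, -0.0, 1.002]
contact_force: [0.3, -0.5, 0.6]
opening: 0.749
grasp_force: 0.0
```

>>> {"fn": "step_arm", "kwargs": {
  "moves": [
    {"tx":0,"ty":0,"tz":1,"ax":0,"ay":0,"az":0},
    {"tx":0,"ty":0,"tz":0,"ax":0,"ay":0,"az":0},
    {"tx":0,"ty":0,"tz":0,"ax":0,"ay":0,"az":0}
  ]
}}

```text
clock: 40.65
eef_pos: [443.3, -351.7, 121.0]
tcp_rot: [3.141, 0.0, 1.002]
contact_force: [0.1, -0.5, 0.1]
opening: 0.748
grasp_force: 0.0
```

Aligned; going down 60 mm to grasp.

>>> {"fn": "step_arm", "kwargs": {
  "moves": [
    {"tx":0,"ty":0,"tz":1,"ax":0,"ay":0,"az":0},
    {"tx":0,"ty":0,"tz":0.8,"ax":0,"ay":0,"az":0},
    {"tx":0,"ty":0,"tz":0.6,"ax":0,"ay":0,"az":0},
    {"tx":0,"ty":0,"tz":0,"ax":0,"ay":0,"az":0},
    {"tx":0,"ty":0,"tz":0,"ax":0,"ay":0,"az":0}
  ]
}}

```text
clock: 41.28
eef_pos: [443.0, -351.8, 61.1]
tcp_rot: [3.14, 0.0, 1.002]
contact_force: [-0.9, -0.4, 0.7]
opening: 0.744
grasp_force: 0.0
```

>>> {"fn": "step_arm", "kwargs": {
  "moves": [
    {"tx":0,"ty":0,"tz":0,"ax":0,"ay":0,"az":0},
    {"tx":0,"ty":0,"tz":0,"ax":0,"ay":0,"az":0},
    {"tx":0,"ty":0,"tz":0,"ax":0,"ay":0,"az":0},
    {"tx":0,"ty":0,"tz":0,"ax":0,"ay":0,"az":0},
    {"tx":0,"ty":0,"tz":0,"ax":0,"ay":0,"az":0}
  ],
  "gripper": 0.3,
  "newtons": 60
}}

```text
clock: 41.9
eef_pos: [442.9, -351.8, 61.4]
tcp_rot: [3.14, 0.0, 1.002]
contact_force: [-0.8, 0.7, 6.1]
opening: 0.484
grasp_force: 60.6
```

>>> {"fn": "step_arm", "kwargs": {
  "moves": [
    {"tx":0,"ty":0,"tz":-0.4,"ax":0,"ay":0,"az":0},
    {"tx":0,"ty":0,"tz":-1,"ax":0,"ay":0,"az":0},
    {"tx":0,"ty":0,"tz":-1,"ax":0,"ay":0,"az":0},
    {"tx":0,"ty":0,"tz":-1,"ax":0,"ay":0,"az":0},
    {"tx":0,"ty":0,"tz":-1,"ax":0,"ay":0,"az":0}
  ]
}}

```text
clock: 42.52
eef_pos: [442.3, -351.2, 171.7]
tcp_rot: [3.141, -0.0, 1.002]
contact_force: [0.7, -0.3, -1.6]
opening: 0.477
grasp_force: 61.0
```

>>> {"fn": "step_arm", "kwargs": {
  "moves": [
    {"tx":0,"ty":0,"tz":-0.7,"ax":0,"ay":0,"az":0.1},
    {"tx":0,"ty":0,"tz":0,"ax":0,"ay":0,"az":0.1},
    {"tx":0,"ty":0,"tz":0,"ax":0,"ay":0,"az":0.1},
    {"tx":0,"ty":0,"tz":0,"ax":0,"ay":0,"az":0.1},
    {"tx":0,"ty":0,"tz":0,"ax":0,"ay":0,"az":0.1}
  ]
}}

```text
clock: 43.15
eef_pos: [442.3, -351.2, 188.4]
tcp_rot: [3.141, -0.0, 0.211]
contact_force: [0.1, 0.5, -1.7]
opening: 0.478
grasp_force: 61.1
```

>>> {"fn": "step_arm", "kwargs": {
  "moves": [
    {"tx":0,"ty":0,"tz":0,"ax":0,"ay":0,"az":0.097},
    {"tx":0.5,"ty":-0.94,"tz":0,"ax":0,"ay":0,"az":0},
    {"tx":0.5,"ty":-0.94,"tz":0,"ax":0,"ay":0,"az":0},
    {"tx":0.5,"ty":-0.94,"tz":0,"ax":0,"ay":0,"az":0},
    {"tx":0.5,"ty":-0.94,"tz":0,"ax":0,"ay":0,"az":0}
  ]
}}

```text
clock: 43.78
eef_pos: [486.4, -253.5, 188.4]
tcp_rot: [3.142, -0.0, 0.064]
contact_force: [0.3, -0.3, -2.1]
opening: 0.477
grasp_force: 61.1
```

>>> {"fn": "step_arm", "kwargs": {
  "moves": [
    {"tx":0.5,"ty":-0.94,"tz":0,"ax":0,"ay":0,"az":0},
    {"tx":0.5,"ty":-0.94,"tz":0,"ax":0,"ay":0,"az":0},
    {"tx":0.5,"ty":-0.94,"tz":0,"ax":0,"ay":0,"az":0},
    {"tx":0.5,"ty":-0.94,"tz":0,"ax":0,"ay":0,"az":0},
    {"tx":0.5,"ty":-0.94,"tz":0,"ax":0,"ay":0,"az":0}
  ]
}}

```text
clock: 44.4
eef_pos: [541.3, -132.3, 188.4]
tcp_rot: [3.142, -0.0, 0.064]
contact_force: [0.2, 0.1, -2.0]
opening: 0.482
grasp_force: 61.1
```

>>> {"fn": "step_arm", "kwargs": {
  "moves": [
    {"tx":0.5,"ty":-0.94,"tz":0,"ax":0,"ay":0,"az":0},
    {"tx":0.5,"ty":-0.94,"tz":0,"ax":0,"ay":0,"az":0},
    {"tx":0.5,"ty":-0.94,"tz":0,"ax":0,"ay":0,"az":0},
    {"tx":0.5,"ty":-0.94,"tz":0,"ax":0,"ay":0,"az":0},
    {"tx":0.5,"ty":-0.9,"tz":0,"ax":0,"ay":0,"az":0}
  ]
}}

```text
clock: 45.02
eef_pos: [596.2, -12.0, 188.4]
tcp_rot: [-3.142, -0.0, 0.064]
contact_force: [0.2, 1.3, -1.3]
opening: 0.479
grasp_force: 61.1
```

>>> {"fn": "step_arm", "kwargs": {
  "moves": [
    {"tx":0,"ty":0,"tz":0,"ax":0,"ay":0,"az":0},
    {"tx":0,"ty":0,"tz":0,"ax":0,"ay":0,"az":0}
  ]
}}

```text
clock: 45.28
eef_pos: [595.7, -13.1, 188.0]
tcp_rot: [3.141, 0.0, 0.064]
contact_force: [-0.0, -0.4, -1.3]
opening: 0.479
grasp_force: 61.1
```

```bash
python3 - <<'E'
from h import *
s=r.sense(); print(s['eef_pos'],s['tcp_rot'],s['clock'])
p,d=eyes.grab_frame("wrist"); cv2.imwrite("pics/w11.png",p[:,:,::-1]); P=cloud("wrist",d)
# held pack: grey-blue region rows 200-345
h=cv2.cvtColor(p,cv2.COLOR_RGB2HSV)
m=(abs(P[...,2]-188+17)<14)&roi(d.shape,240,170,400,350)&(abs(P[...,1]-s['eef_pos'][1])<23); q=P[m][:,:2].astype(np.float32); print(m.sum(),cv2.minAreaRect(q))
E
```

```text
[595.69820115 -13.10715423 188.02109467] [3.14136033e+00 3.13718074e-04 6.43287484e-02] 45.275
16329 ((598.18701171875, -13.394157409667969), (81.9658203125, 46.034400939941406), 1.8076173067092896)
```

View pics/w11.png

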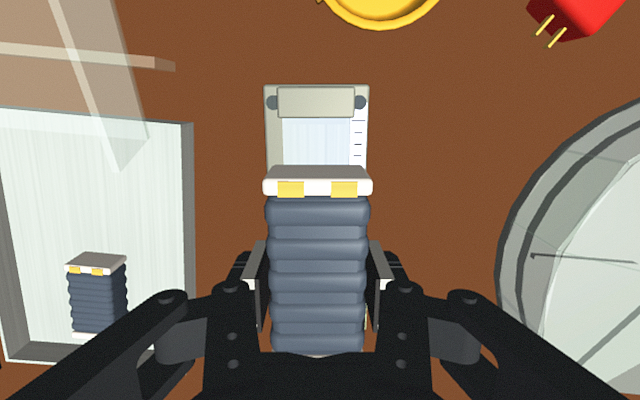

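>>> {"fn": "step_arm", "kwargs": {
  "moves": [
    {"tx":0,"ty":0,"tz":1,"ax":0,"ay":0,"az":0},
    {"tx":0,"ty":0,"tz":1,"ax":0,"ay":0,"az":0},
    {"tx":0,"ty":0,"tz":1,"ax":0,"ay":0,"az":0},
    {"tx":0,"ty":0,"tz":1,"ax":0,"ay":0,"az":0},
    {"tx":0,"ty":0,"tz":0.8,"ax":0,"ay":0,"az":0}
  ]
}}

```text
clock: 45.95
eef_pos: [595.6, -13.6, 66.9]
tcp_rot: [3.142, 0.001, 0.063]
contact_force: [1.2, -0.4, -1.3]
opening: 0.479
grasp_force: 61.2
```

>>> {"fn": "step_arm", "kwargs": {
  "moves": [
    {"tx":0,"ty":0,"tz":0.3,"ax":0,"ay":0,"az":0},
    {"tx":0,"ty":0,"tz":0.18,"ax":0,"ay":0,"az":0},
    {"tx":0,"ty":0,"tz":0,"ax":0,"ay":0,"az":0},
    {"tx":0,"ty":0,"tz":0,"ax":0,"ay":0,"az":0}
  ]
}}

```text
clock: 46.45
eef_pos: [596.6, -12.8, 56.5]
tcp_rot: [3.142, -0.001, 0.064]
contact_force: [0.4, -0.2, -0.7]
opening: 0.476
grasp_force: 61.3
```

>>> {"fn": "step_arm", "kwargs": {
  "moves": [
    {"tx":0,"ty":0,"tz":0,"ax":0,"ay":0,"az":0},
    {"tx":0,"ty":0,"tz":0,"ax":0,"ay":0,"az":0},
    {"tx":0,"ty":0,"tz":0,"ax":0,"ay":0,"az":0},
    {"tx":0,"ty":0,"tz":-0.5,"ax":0,"ay":0,"az":0},
    {"tx":0,"ty":0,"tz":-1,"ax":0,"ay":0,"az":0}
  ],
  "gripper": 0.75
}}

```text
clock: 47.08
eef_pos: [595.5, -12.8, 93.5]
tcp_rot: [-3.141, 0.002, 0.064]
contact_force: [-0.4, 0.9, 0.0]
opening: 0.75
grasp_force: 0.0
```

>>> {"fn": "step_arm", "kwargs": {
  "moves": [
    {"tx":0,"ty":0,"tz":-1,"ax":0,"ay":0,"az":0},
    {"tx":0,"ty":0,"tz":-1,"ax":0,"ay":0,"az":0},
    {"tx":-1,"ty":0,"tz":-1,"ax":0,"ay":0,"az":0},
    {"tx":-1,"ty":0,"tz":-0.4,"ax":0,"ay":0,"az":0},
    {"tx":-1,"ty":0,"tz":0,"ax":0,"ay":0,"az":0}
  ]
}}

```text
clock: 47.7
eef_pos: [521.2, -17.7, 180.2]
tcp_rot: [3.141, -0.003, 0.064]
contact_force: [0.1, 0.0, -0.0]
opening: 0.75
grasp_force: 0.0
```

>>> {"fn": "step_arm", "kwargs": {
  "moves": [
    {"tx":-1,"ty":0,"tz":0,"ax":0,"ay":0,"az":0},
    {"tx":-1,"ty":0,"tz":0,"ax":0,"ay":0,"az":0},
    {"tx":-0.85,"ty":-0.05,"tz":0,"ax":0,"ay":0,"az":0},
    {"tx":0,"ty":0,"tz":0,"ax":0,"ay":0,"az":0},
    {"tx":0,"ty":0,"tz":0,"ax":0,"ay":0,"az":0}
  ]
}}

```text
clock: 48.32
eef_pos: [451.2, -21.0, 179.0]
tcp_rot: [3.141, -0.002, 0.064]
contact_force: [0.4, -0.2, 0.0]
opening: 0.75
grasp_force: 0.0
```

```bash
python3 - <<'E'
from h import *
s=r.sense(); print(s['eef_pos'],s['tcp_rot'],s['clock'])
p,d=eyes.grab_frame("wrist"); cv2.imwrite("pics/w12.png",p[:,:,::-1]); P=cloud("wrist",d)
for n,lo,hi,x0,x1 in (("post",80,92,430,480),("pack",46,57,538,660)):
    m=(P[...,2]>lo)&(P[...,2]<hi)&(P[...,0]>x0)&(P[...,0]<x1)&(abs(P[...,1]+15)<60); print(n,m.sum(),cv2.minAreaRect(P[m][:,:2].astype(np.float32)))
E
```

```text
[451.21265661 -20.97051015 178.9863669 ] [ 3.14141020e+00 -1.84839044e-03  6.38928436e-02] 48.325
post 909 ((450.9359130859375, -20.795257568359375), (15.957259178161621, 25.70897674560547), 3.009856939315796)
pack 3324 ((567.8130493164062, -13.33473014831543), (33.23926544189453, 42.08002471923828), 3.4222335815429688)
```

>>> {"fn": "step_arm", "kwargs": {
  "moves": [
    {"tx":-0.03,"ty":0,"tz":1,"ax":0,"ay":0,"az":0},
    {"tx":0,"ty":0,"tz":1,"ax":0,"ay":0,"az":0},
    {"tx":0,"ty":0,"tz":1,"ax":0,"ay":0,"az":0},
    {"tx":0,"ty":0,"tz":0.95,"ax":0,"ay":0,"az":0},
    {"tx":0,"ty":0,"tz":0,"ax":0,"ay":0,"az":0}
  ]
}}

```text
clock: 49.0
eef_pos: [448.9, -20.9, 78.3]
tcp_rot: [-3.141, 0.003, 0.064]
contact_force: [0.3, 0.0, -0.2]
opening: 0.752
grasp_force: 0.0
```

>>> {"fn": "step_arm", "kwargs": {
  "moves": [
    {"tx":0,"ty":0,"tz":0,"ax":0,"ay":0,"az":0},
    {"tx":0,"ty":0,"tz":0,"ax":0,"ay":0,"az":0},
    {"tx":0,"ty":0,"tz":0,"ax":0,"ay":0,"az":0},
    {"tx":0,"ty":0,"tz":0,"ax":0,"ay":0,"az":0},
    {"tx":0,"ty":0,"tz":0,"ax":0,"ay":0,"az":0}
  ],
  "gripper": 0.1,
  "newtons": 30
}}

```text
clock: 49.62
eef_pos: [450.6, -22.0, 80.7]
tcp_rot: [3.14, -0.003, 0.065]
contact_force: [0.6, -9.6, 1.2]
opening: 0.299
grasp_force: 33.8
```

>>> {"fn": "step_arm", "kwargs": {
  "moves": [
    {"tx":0.4,"ty":0,"tz":0,"ax":0,"ay":0,"az":0},
    {"tx":0.4,"ty":0,"tz":0,"ax":0,"ay":0,"az":0},
    {"tx":0.3,"ty":0,"tz":0,"ax":0,"ay":0,"az":0},
    {"tx":0.2,"ty":0,"tz":0,"ax":0,"ay":0,"az":0},
    {"tx":0,"ty":0,"tz":0,"ax":0,"ay":0,"az":0}
  ]
}}

```text
clock: 50.25
eef_pos: [482.7, -19.9, 80.7]
tcp_rot: [3.14, -0.002, 0.065]
contact_force: [-0.5, -7.8, 3.6]
opening: 0.299
grasp_force: 34.1
```

>>> {"fn": "step_arm", "kwargs": {
  "moves": [
    {"tx":0.06,"ty":0,"tz":0,"ax":0,"ay":0,"az":0},
    {"tx":0.05,"ty":0,"tz":0,"ax":0,"ay":0,"az":0},
    {"tx":0,"ty":0,"tz":0,"ax":0,"ay":0,"az":0}
  ]
}}

```text
clock: 50.62
eef_pos: [484.7, -19.7, 80.7]
tcp_rot: [3.14, -0.001, 0.065]
contact_force: [-3.3, -8.9, 7.0]
opening: 0.298
grasp_force: 34.3
```

>>> {"fn": "step_arm", "kwargs": {
  "moves": [
    {"tx":0.05,"ty":0,"tz":0,"ax":0,"ay":0,"az":0},
    {"tx":0,"ty":0,"tz":0,"ax":0,"ay":0,"az":0}
  ]
}}

```text
clock: 50.88
eef_pos: [486.0, -19.6, 80.7]
tcp_rot: [3.14, -0.001, 0.065]
contact_force: [-3.5, -8.0, 6.4]
opening: 0.298
grasp_force: 34.3
```

>>> {"fn": "step_arm", "kwargs": {
  "moves": [
    {"tx":0.06,"ty":0,"tz":0,"ax":0,"ay":0,"az":0},
    {"tx":0,"ty":0,"tz":0,"ax":0,"ay":0,"az":0}
  ]
}}

```text
clock: 51.12
eef_pos: [487.5, -19.5, 80.7]
tcp_rot: [3.14, -0.001, 0.065]
contact_force: [-2.6, -8.4, 6.2]
opening: 0.299
grasp_force: 34.3
```

>>> {"fn": "step_arm", "kwargs": {
  "moves": [
    {"tx":0.06,"ty":0,"tz":0,"ax":0,"ay":0,"az":0},
    {"tx":0,"ty":0,"tz":0,"ax":0,"ay":0,"az":0}
  ]
}}

```text
clock: 51.38
eef_pos: [488.9, -19.4, 80.7]
tcp_rot: [3.14, -0.001, 0.065]
contact_force: [-3.3, -8.6, 6.4]
opening: 0.3
grasp_force: 34.3
```

>>> {"fn": "step_arm", "kwargs": {
  "moves": [
    {"tx":0.06,"ty":0,"tz":0,"ax":0,"ay":0,"az":0},
    {"tx":0,"ty":0,"tz":0,"ax":0,"ay":0,"az":0}
  ]
}}

```text
clock: 51.62
eef_pos: [489.0, -19.4, 80.7]
tcp_rot: [3.14, 0.002, 0.065]
contact_force: [-9.4, -9.1, 13.7]
opening: 0.3
grasp_force: 35.2
```

>>> {"fn": "step_arm", "kwargs": {
  "moves": [
    {"tx":0.04,"ty":0,"tz":0,"ax":0,"ay":0,"az":0},
    {"tx":0,"ty":0,"tz":0,"ax":0,"ay":0,"az":0}
  ]
}}

```text
clock: 51.88
eef_pos: [489.1, -19.4, 80.7]
tcp_rot: [3.14, 0.004, 0.065]
contact_force: [-12.8, -9.7, 17.4]
opening: 0.298
grasp_force: 35.8
```

>>> {"fn": "step_arm", "kwargs": {
  "moves": [
    {"tx":0.03,"ty":0,"tz":0,"ax":0,"ay":0,"az":0},
    {"tx":0,"ty":0,"tz":0,"ax":0,"ay":0,"az":0},
    {"tx":0,"ty":0,"tz":0,"ax":0,"ay":0,"az":0},
    {"tx":0,"ty":0,"tz":0,"ax":0,"ay":0,"az":0}
  ]
}}

```text
clock: 52.38
eef_pos: [489.1, -19.4, 80.7]
tcp_rot: [3.14, 0.005, 0.065]
contact_force: [-15.2, -10.0, 21.2]
opening: 0.298
grasp_force: 36.2
```

>>> {"fn": "step_arm", "kwargs": {
  "moves": [
    {"tx":-0.4,"ty":0,"tz":0,"ax":0,"ay":0,"az":0},
    {"tx":-0.5,"ty":0,"tz":0,"ax":0,"ay":0,"az":0},
    {"tx":-0.4,"ty":0,"tz":0,"ax":0,"ay":0,"az":0},
    {"tx":-0.2,"ty":0,"tz":0,"ax":0,"ay":0,"az":0},
    {"tx":0,"ty":0,"tz":0,"ax":0,"ay":0,"az":0}
  ]
}}

```text
clock: 53.0
eef_pos: [455.4, -21.7, 80.7]
tcp_rot: [3.14, -0.003, 0.065]
contact_force: [-0.4, -10.6, 2.8]
opening: 0.296
grasp_force: 34.0
```

>>> {"fn": "step_arm", "kwargs": {
  "moves": [
    {"tx":0,"ty":0,"tz":0,"ax":0,"ay":0,"az":0},
    {"tx":0,"ty":0,"tz":0,"ax":0,"ay":0,"az":0},
    {"tx":0,"ty":0,"tz":0,"ax":0,"ay":0,"az":0},
    {"tx":0,"ty":0,"tz":-1,"ax":0,"ay":0,"az":0},
    {"tx":0,"ty":0,"tz":-1,"ax":0,"ay":0,"az":0}
  ],
  "gripper": 0.75
}}

```text
clock: 53.62
eef_pos: [454.3, -20.5, 129.9]
tcp_rot: [-3.141, 0.001, 0.064]
contact_force: [0.2, -0.7, 0.3]
opening: 0.752
grasp_force: 0.0
```

>>> {"fn": "step_arm", "kwargs": {
  "moves": [
    {"tx":0,"ty":0,"tz":-1,"ax":0,"ay":0,"az":0},
    {"tx":0,"ty":0,"tz":-1,"ax":0,"ay":0,"az":0},
    {"tx":1,"ty":0,"tz":0,"ax":0,"ay":0,"az":0},
    {"tx":1,"ty":0,"tz":0,"ax":0,"ay":0,"az":0},
    {"tx":1,"ty":0,"tz":0,"ax":0,"ay":0,"az":0}
  ]
}}

```text
clock: 54.25
eef_pos: [530.1, -15.6, 179.7]
tcp_rot: [-3.141, -0.0, 0.064]
contact_force: [-0.2, -0.2, -0.1]
opening: 0.751
grasp_force: 0.0
```

>>> {"fn": "step_arm", "kwargs": {
  "moves": [
    {"tx":0.5,"ty":0,"tz":0,"ax":0,"ay":0,"az":0},
    {"tx":0,"ty":0,"tz":0,"ax":0,"ay":0,"az":0},
    {"tx":0,"ty":0,"tz":0,"ax":0,"ay":0,"az":0}
  ]
}}

```text
clock: 54.62
eef_pos: [540.8, -15.0, 179.3]
tcp_rot: [-3.141, 0.001, 0.064]
contact_force: [-0.4, -1.2, -0.0]
opening: 0.75
grasp_force: 0.0
```

```bash
python3 -c "
from h import *
pack('w13',52,44,56,(540,660),(-60,40))
p,d=eyes.grab_frame('top'); h=cv2.cvtColor(p,cv2.COLOR_RGB2HSV)
print(rect('top',(h[...,2]<60)&roi(p.shape[:2],110,160,182,248),45))
P=cloud('top',d);m=roi(d.shape,110,160,182,248)&(P[...,2]>38)&(P[...,2]<60)
print(cv2.minAreaRect(P[m][:,:2].astype(np.float32)))"
```

```text
[540.83597898 -15.04907562 179.27698422] [-3.14146471e+00  1.24657650e-03  6.39563035e-02] 54.625 px (285, 33, 66, 136) rect ((607.6510009765625, -10.263801574707031), (91.6775131225586, 43.658851623535156), 3.6230223178863525)
((463.9022521972656, 416.1016845703125), (232.48226928710938, 188.83761596679688), 3.231358051300049)
((465.119384765625, 423.4549865722656), (231.08786010742188, 183.54725646972656), 3.33799147605896)
```

>>> {"fn": "step_arm", "kwargs": {
  "moves": [
    {"tx":0.9,"ty":0,"tz":0,"ax":0,"ay":0,"az":0},
    {"tx":0.9,"ty":0,"tz":0,"ax":0,"ay":0,"az":0},
    {"tx":0.8,"ty":0.02,"tz":0.6,"ax":0,"ay":0,"az":0},
    {"tx":0,"ty":0,"tz":1,"ax":0,"ay":0,"az":0},
    {"tx":0,"ty":0,"tz":1,"ax":0,"ay":0,"az":0}
  ]
}}

```text
clock: 55.35
eef_pos: [606.5, -11.5, 114.0]
tcp_rot: [3.142, -0.0, 0.064]
contact_force: [1.1, 0.4, -0.6]
opening: 0.75
grasp_force: 0.0
```

>>> {"fn": "step_arm", "kwargs": {
  "moves": [
    {"tx":0,"ty":0,"tz":1,"ax":0,"ay":0,"az":0},
    {"tx":0,"ty":0,"tz":0.9,"ax":0,"ay":0,"az":0},
    {"tx":0,"ty":0,"tz":0.4,"ax":0,"ay":0,"az":0},
    {"tx":0,"ty":0,"tz":0,"ax":0,"ay":0,"az":0},
    {"tx":0,"ty":0,"tz":0,"ax":0,"ay":0,"az":0}
  ]
}}

```text
clock: 55.98
eef_pos: [607.4, -11.4, 57.9]
tcp_rot: [3.141, -0.001, 0.064]
contact_force: [0.5, -0.4, 0.3]
opening: 0.752
grasp_force: 0.0
```

>>> {"fn": "step_arm", "kwargs": {
  "moves": [
    {"tx":0,"ty":0,"tz":0,"ax":0,"ay":0,"az":0},
    {"tx":0,"ty":0,"tz":0,"ax":0,"ay":0,"az":0},
    {"tx":0,"ty":0,"tz":0,"ax":0,"ay":0,"az":0},
    {"tx":0,"ty":0,"tz":0,"ax":0,"ay":0,"az":0},
    {"tx":0,"ty":0,"tz":0,"ax":0,"ay":0,"az":0}
  ],
  "gripper": 0.3,
  "newtons": 60
}}

```text
clock: 56.6
eef_pos: [607.3, -11.5, 58.2]
tcp_rot: [3.141, -0.001, 0.064]
contact_force: [-1.8, -0.3, 7.1]
opening: 0.478
grasp_force: 61.5
```

>>> {"fn": "step_arm", "kwargs": {
  "moves": [
    {"tx":-0.1,"ty":0,"tz":-0.4,"ax":0,"ay":0,"az":0},
    {"tx":-0.1,"ty":0,"tz":-1,"ax":0,"ay":0,"az":0},
    {"tx":0,"ty":0,"tz":-1,"ax":0,"ay":0,"az":0},
    {"tx":0,"ty":0,"tz":-1,"ax":0,"ay":0,"az":0},
    {"tx":0,"ty":0,"tz":-0.6,"ax":0,"ay":0,"az":0}
  ]
}}

```text
clock: 57.22
eef_pos: [602.1, -11.7, 158.8]
tcp_rot: [3.141, -0.002, 0.064]
contact_force: [0.4, 0.2, -1.9]
opening: 0.469
grasp_force: 60.8
```

>>> {"fn": "step_arm", "kwargs": {
  "moves": [
    {"tx":-0.24,"ty":-0.98,"tz":0,"ax":0,"ay":0,"az":0},
    {"tx":-0.24,"ty":-0.98,"tz":0,"ax":0,"ay":0,"az":0},
    {"tx":-0.24,"ty":-0.98,"tz":0,"ax":0,"ay":0,"az":0},
    {"tx":-0.24,"ty":-0.98,"tz":0,"ax":0,"ay":0,"az":0},
    {"tx":-0.24,"ty":-0.98,"tz":0,"ax":0,"ay":0,"az":0}
  ]
}}

```text
clock: 57.85
eef_pos: [563.4, 109.3, 157.0]
tcp_rot: [3.142, 0.0, 0.064]
contact_force: [-0.4, 0.0, -1.0]
opening: 0.477
grasp_force: 60.9
```

>>> {"fn": "step_arm", "kwargs": {
  "moves": [
    {"tx":-0.24,"ty":-0.98,"tz":0,"ax":0,"ay":0,"az":0},
    {"tx":-0.24,"ty":-0.98,"tz":0,"ax":0,"ay":0,"az":0},
    {"tx":-0.24,"ty":-0.98,"tz":0,"ax":0,"ay":0,"az":0},
    {"tx":-0.24,"ty":-0.98,"tz":0,"ax":0,"ay":0,"az":0},
    {"tx":-0.24,"ty":-0.98,"tz":0,"ax":0,"ay":0,"az":0}
  ]
}}

```text
clock: 58.48
eef_pos: [525.6, 229.6, 157.0]
tcp_rot: [3.141, 0.0, 0.064]
contact_force: [0.6, -0.2, -1.8]
opening: 0.475
grasp_force: 60.9
```

>>> {"fn": "step_arm", "kwargs": {
  "moves": [
    {"tx":-0.24,"ty":-0.98,"tz":0,"ax":0,"ay":0,"az":0},
    {"tx":-0.24,"ty":-0.98,"tz":0,"ax":0,"ay":0,"az":0},
    {"tx":-0.24,"ty":-0.98,"tz":0,"ax":0,"ay":0,"az":0},
    {"tx":-0.24,"ty":-0.98,"tz":0,"ax":0,"ay":0,"az":0},
    {"tx":-0.24,"ty":-0.98,"tz":0,"ax":0,"ay":0,"az":0}
  ]
}}

```text
clock: 59.1
eef_pos: [487.9, 349.8, 157.0]
tcp_rot: [3.141, 0.0, 0.064]
contact_force: [-0.1, -0.9, -2.2]
opening: 0.473
grasp_force: 60.9
```

>>> {"fn": "step_arm", "kwargs": {
  "moves": [
    {"tx":-0.24,"ty":-0.98,"tz":0,"ax":0,"ay":0,"az":0},
    {"tx":-0.24,"ty":-0.98,"tz":0,"ax":0,"ay":0,"az":0},
    {"tx":-0.24,"ty":-0.98,"tz":0,"ax":0,"ay":0,"az":0},
    {"tx":0,"ty":0,"tz":0,"ax":0,"ay":0,"az":0},
    {"tx":0,"ty":0,"tz":0,"ax":0,"ay":0,"az":0}
  ]
}}

```text
clock: 59.72
eef_pos: [465.7, 421.1, 156.9]
tcp_rot: [3.141, 0.0, 0.064]
contact_force: [0.1, -0.4, -0.5]
opening: 0.475
grasp_force: 60.9
```

>>> {"fn": "step_arm", "kwargs": {
  "moves": [
    {"tx":0,"ty":0,"tz":1,"ax":0,"ay":0,"az":0},
    {"tx":0,"ty":0,"tz":1,"ax":0,"ay":0,"az":0},
    {"tx":0,"ty":0,"tz":1,"ax":0,"ay":0,"az":0},
    {"tx":0,"ty":0,"tz":1,"ax":0,"ay":0,"az":0},
    {"tx":0,"ty":0,"tz":0.6,"ax":0,"ay":0,"az":0}
  ]
}}

```text
clock: 60.35
eef_pos: [465.7, 420.3, 40.9]
tcp_rot: [3.14, 0.001, 0.063]
contact_force: [0.3, -0.1, -1.3]
opening: 0.479
grasp_force: 61.0
```

>>> {"fn": "step_arm", "kwargs": {
  "moves": [
    {"tx":0,"ty":0,"tz":0.04,"ax":0,"ay":0,"az":0},
    {"tx":0,"ty":0,"tz":0,"ax":0,"ay":0,"az":0},
    {"tx":0,"ty":0,"tz":0,"ax":0,"ay":0,"az":0}
  ]
}}

```text
clock: 60.72
eef_pos: [466.2, 421.6, 41.7]
tcp_rot: [-3.141, -0.001, 0.064]
contact_force: [-0.2, -1.0, -1.6]
opening: 0.477
grasp_force: 62.1
```

>>> {"fn": "step_arm", "kwargs": {
  "moves": [
    {"tx":0,"ty":0,"tz":0,"ax":0,"ay":0,"az":0},
    {"tx":0,"ty":0,"tz":0,"ax":0,"ay":0,"az":0},
    {"tx":0,"ty":0,"tz":0,"ax":0,"ay":0,"az":0},
    {"tx":0,"ty":0,"tz":-0.5,"ax":0,"ay":0,"az":0},
    {"tx":0,"ty":0,"tz":-1,"ax":0,"ay":0,"az":0}
  ],
  "gripper": 0.75
}}

```text
clock: 61.35
eef_pos: [465.4, 421.1, 78.7]
tcp_rot: [3.14, 0.001, 0.064]
contact_force: [0.7, -0.5, -0.5]
opening: 0.755
grasp_force: 0.0
```

>>> {"fn": "step_arm", "kwargs": {
  "moves": [
    {"tx":0,"ty":0,"tz":-1,"ax":0,"ay":0,"az":0},
    {"tx":0,"ty":0,"tz":-1,"ax":0,"ay":0,"az":0},
    {"tx":-1,"ty":0,"tz":-1,"ax":0,"ay":0,"az":0},
    {"tx":-1,"ty":0,"tz":-1,"ax":0,"ay":0,"az":0},
    {"tx":-1,"ty":0,"tz":-1,"ax":0,"ay":0,"az":0}
  ]
}}

```text
clock: 61.98
eef_pos: [390.3, 416.6, 205.2]
tcp_rot: [-3.141, -0.001, 0.064]
contact_force: [0.8, 0.9, -0.3]
opening: 0.75
grasp_force: 0.0
```

```bash
python3 - <<'E'
from h import *
p,d=eyes.grab_frame("side"); a=cv2.resize(p[100:400,150:450],(400,400))
q,_=eyes.grab_frame("top"); b=cv2.resize(q[80:260,100:460],(400,200))
c=np.zeros((400,800,3),np.uint8);c[:,:400]=a;c[:200,400:]=b;cv2.imwrite("pics/end.png",c[:,:,::-1])
E
```

```text
(no output)
```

View pics/end.png

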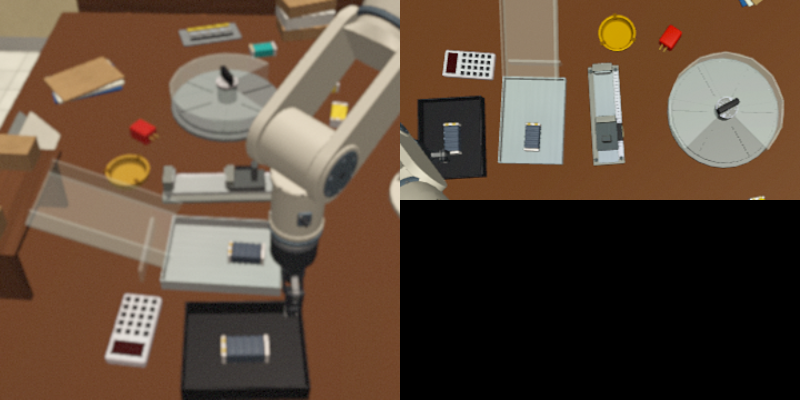

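The picture shows pack 1 flat in the tray at (533,137), pack 2 flat in the bin at (245,347), and no packs left in the caddy. The arm is clear.

```bash
python3 -c "
from rig import workorder
print(workorder.sign_off())"
```

```text
the job is handed in; nothing more can be done
None
```

The job is handed in: pack 1 read about 80 mm (sound) and lies in the steel tray, pack 2 read about 88 mm (swollen) and lies in the scrap bin, and packs 3 and 4 were not in the caddy; the sign-off returned no verdict.

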